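# Unstack the gel kit and lay out the bench

### The job

The washed gel kit is piled in two stacks; take them apart from the top, one thing at a time, and lay the bench out for the next run: the dye bottle upright on the middle of the balance's round pan, the casting tray floor down on the middle of the raised platform inside the gel tank, the covered dish flat on the middle of the light pad's white square, the tube rack flat in the shallow rack tray and the heating block flat in the well of the dry bath. Set the rack, block and casting tray square with, and lengthwise along, the places that hold them. Set things down rather than drop them, never tip the bottle or the dish over, and let go of everything.

Things in the scene. Friction and masses are not known exactly. Their poses are not given: they have to be found in the camera images.
- tube_rack: Loose dull-blue plastic tube rack, a solid block 60 mm (x) by 140 mm (y) by 40 mm high, with 3 x 8 dark hole marks on its flat top, about 0.2 kg. Origin: centre of its underside; z up. It is the bottom of one stack, standing on the table; either the casting tray or the dish stands on it at the start.
- heat_block: Loose bare aluminium heating block, 60 mm (x) by 110 mm (y) by 40 mm high, with 3 x 6 dark hole marks on its flat top, about 0.6 kg. Origin: centre of its underside; z up. It is the bottom of the other stack, standing on the table; either the casting tray or the dish stands on it at the start.
- casting_tray: Loose pale milky-blue casting tray, a channel 56 mm (x) by 85 mm (y): floor 6 mm thick, open at both y ends, two walls 6 mm thick along its long sides reaching 24 mm above its underside, about 0.09 kg. Grip it across x over the outside of both walls. Origin: centre of its underside; z up. It lies on the rack or the block, with the bottle standing in it.
- petri_dish: Loose round covered dish, cream coloured with a pale lid edge, 60 mm diameter, 15 mm high, about 0.03 kg. Origin: centre of its underside; z up. It lies on whichever of rack and block does not carry the casting tray.
- dye_bottle: Loose small brown bottle with a white cap: straight body 34 mm diameter up to 50 mm, cap 22 mm diameter up to 72 mm, about 0.06 kg. Origin: centre of its underside; z up along its axis. It stands on the floor of the casting tray, between walls 18 mm higher than its underside.
- rack_tray: Fixed shallow grey plastic tray, 96 mm (x) by 176 mm (y), place of the tube rack. Inside 84 by 164 mm; floor 5 mm above the table, rim 12 mm above the table. Origin: centre of its underside, on the table; z up.
- dry_bath: Fixed white dry-bath heater, 110 mm (x) by 160 mm (y), 58 mm high, dark display and knob on its -x face, place of the heating block. Central well with dark floor, 80 mm (x) by 130 mm (y), floor 50 mm above the table, rim 8 mm higher. Origin: centre of its underside, on the table; z up.
- gel_tank: Fixed orange gel tank, 92 mm (x) by 180 mm (y), walls 6 mm thick and 41 mm high, inside 80 by 168 mm. Across its middle a raised platform 80 mm (x) by 100 mm (y), top 36 mm above the table (5 mm under the wall tops), a deep empty trough at each y end: place of the casting tray. Small red and black sockets stand out 14 mm from its end walls. Origin: centre of its underside, on the table; z up.
- light_pad: Fixed black viewing light pad, 110 mm (x) by 120 mm (y), 22 mm high, with a white plate 84 by 84 mm in its middle whose flat top is 25 mm above the table: place of the dish. Origin: centre of its underside, on the table; z up.
- balance: Fixed grey laboratory balance, 110 mm (x) by 150 mm (y), body 38 mm high, with a round steel pan 84 mm diameter in its middle, flat pan top 50 mm above the table (the pan does not sink): place of the bottle. Origin: centre of its underside, on the table; z up.
Not all that is in view belongs to the job. There is more than one size of the petri_dish; the job needs the smallest.

How it is judged:
At the end, for the whole second after the job is handed in: All at rest, released, upright (0.08 rad), standing on their places (height within 4 mm) and centred within: bottle, casting tray, dish 15 mm; rack 18 mm; block 16 mm. Rack, block and casting tray turned within 0.22 rad of their places, either way round (horizontal distance between tube_rack and rack_tray below 0.018 m and z of tube_rack in the frame of rack_tray between 0.001 and 0.009 m and angle between each of tube_rack, heat_block, casting_tray, petri_dish, dye_bottle's own z axis and vertical below 0.08 rad and linear speed of each of tube_rack, heat_block, casting_tray, petri_dish, dye_bottle below 0.02 m/s and angle between the x axis of tube_rack and the x axis of rack_tray, either way round below 0.22 rad and horizontal distance between heat_block and dry_bath below 0.016 m and z of heat_block in the frame of dry_bath between 0.046 and 0.054 m and angle between the x axis of heat_block and the x axis of dry_bath, either way round below 0.22 rad and horizontal distance between casting_tray and gel_tank below 0.015 m and z of casting_tray in the frame of gel_tank between 0.032 and 0.04 m and angle between the x axis of casting_tray and the x axis of gel_tank, either way round below 0.22 rad and horizontal distance between petri_dish and light_pad below 0.015 m and z of petri_dish in the frame of light_pad between 0.021 and 0.029 m and horizontal distance between dye_bottle and balance below 0.015 m and z of dye_bottle in the frame of balance between 0.046 and 0.054 m); the robot touches nothing.
It fails at once if a rack or block lifted with the tray or dish still on it, or the tray lifted with the bottle still in it ((height (world z) of tube_rack above 0.02 m and horizontal distance between tube_rack and casting_tray below 0.05 m and z of casting_tray in the frame of tube_rack between 0.036 and 0.044 m) or (height (world z) of tube_rack above 0.02 m and horizontal distance between tube_rack and petri_dish below 0.05 m and z of petri_dish in the frame of tube_rack between 0.036 and 0.044 m) or (height (world z) of heat_block above 0.02 m and horizontal distance between heat_block and casting_tray below 0.05 m and z of casting_tray in the frame of heat_block between 0.036 and 0.044 m) or (height (world z) of heat_block above 0.02 m and horizontal distance between heat_block and petri_dish below 0.05 m and z of petri_dish in the frame of heat_block between 0.036 and 0.044 m) or (height (world z) of casting_tray above 0.06 m and horizontal distance between casting_tray and dye_bottle below 0.05 m and z of dye_bottle in the frame of casting_tray between 0.002 and 0.01 m)).
It fails at once if the bottle or the dish tipped over (angle between any of dye_bottle, petri_dish's own z axis and vertical above 0.6 rad).
It fails at once if a thing dropped (falling free faster than 0.6 m/s, about 2 cm of fall) ((linear speed of tube_rack above 0.6 m/s and contact force between the fingers and tube_rack below 0.02 N) or (linear speed of heat_block above 0.6 m/s and contact force between the fingers and heat_block below 0.02 N) or (linear speed of casting_tray above 0.6 m/s and contact force between the fingers and casting_tray below 0.02 N) or (linear speed of petri_dish above 0.6 m/s and contact force between the fingers and petri_dish below 0.02 N) or (linear speed of dye_bottle above 0.6 m/s and contact force between the fingers and dye_bottle below 0.02 N)).
It also fails if it takes over 134 s, if anything falls off the work surface, if the arm or the gripper's body presses on something with over 40 N, if the wrist force passes 120 N, or if a joint passes its speed limit or range.

### The arm

A 6-joint arm with a two-finger parallel gripper is mounted at the origin on the work surface. World frame = base frame: x ahead of the robot, y to its left, z up, the work surface at z = 0. Lengths are in m, angles in rad, forces in N, time in s.
With the tool pointing down it reaches from about 0.2 to 0.875 m from the base axis. Payload 3.4 kg.
Tool frame: the origin (TCP) lies between the finger pads; the fingertips stand bot.finger_overhang ahead of it and the grasp point (between the pads) lies 11 mm behind it (bot.finger_overhang is the distance from the TCP to the fingertips, in m); y points along the fingers, x is the direction in which the jaws open and shut, and the axes are right-handed (so a half turn about y gives the same grasp; the last joint's range is limited). The gripper opens to 94 mm and grips with 3 to 60 N. Pads are 16 mm wide; open, the fingers measure 119 mm over their backs; the gripper's body (75 mm by 177 mm) begins 78 mm behind the grasp point.
Start: joints at [1.078, 0.276, 1.505, -0, 1.361, -0.121], TCP at [0.209, 0.536, 0.213] pointing down, gripper open.
Joint ranges: [-2.89, 2.89], [-0.75, 2.08], [0.22, 2.7], [-1.18, 4.32], [0.11, 2.71], [-2.7, 2.7]. Speed limits (rad/s): [2.57, 2.57, 3.14, 3.14, 3.14, 3.14].

### API

Orientations are given as a unit quaternion [x, y, z, w].
In Python, from plant import bot gives the robot as it stands. The module is installed in compiled form; this text tells all that it offers.
- The arm moves only by the tool arm_command, never from a script. Its argument "motion" is a list that holds one entry, the list of rows, each a list of 6 numbers: the shift along the tool's x, y, z in cm, then the turn, a rotation vector about the tool's x, y, z in degrees. In form: [[[x, y, z, wx, wy, wz], ...]]. A call has 1 to 12 rows; each row shifts and turns the commanded pose from where the row before left it, along the tool's axes as they then stand; what a row does not reach is not made up. A row lasts 1/12 s, in which the tool goes at most 41.7 mm and 7.16 degrees, less where a joint would pass 70% of its speed; a pose out of reach is approached as far as the arm can. A call is refused whole if a number of a shift passes 4.17 or a number of a turn 7.16, either way. A call with a gripper value outside its range is refused whole. "fingers" is the opening, from 0 (shut) to 1 (fully open), set as the call begins (left out, the last holds). The fingers move at their own pace and stop on an object; "force" is the grip in N (left out, the last holds). Time passes only in rows, so rows that do not move let the fingers close. It gives the time, the measured TCP pose, the force and the opening at its end, in the units of the state.
- bot.state(): the state, without advancing time (a new reading comes with each control period).
- bot.snapshot(name): name is "scene" or "side" or "wrist"; returns a dict with "img" (420x560x3 uint8, red, green, blue), "K" (3x3 intrinsics, pixels), "origin" and "orientation" of the camera in the world. Camera axes: x right, y up, looking along -z (the intrinsics and any distortion apply to the point x, -y, -z); pixel columns grow to the right and rows downward; lengths in m; the calibration is good to about 2 mm. A picture is of the moment at which its call begins. There is no depth.
- bot.close_job(): hands the job in, once; it reports no verdict.
The state is a dict: "clock": time; "qpos": joint angles; "qvel": joint speeds; "joint_torque": joint torques, N m; "tcp_pos": TCP position; "tcp_rot": TCP orientation; "force": force on the tool from outside, world axes, zero at the start; "ft_torque": the same for the moment, N m; "gripper_width": opening from 0.0 (shut) to 1.0 (fully open).
Only numpy, scipy, OpenCV 4.12 (cv2) and the standard library are available. Lean on these libraries where they do the work, as an engineer would, in place of code of your own. Each camera call takes 0.05 s, during which the arm holds its last target.

## Working session

There is one attempt and no reset: what is moved stays moved. The work goes in short steps, Python scripts to look and compute and a tool call to move; the robot and the scene stay as the last step left them, time stands still between calls to the robot, and variables do not carry over. Pictures are saved under pics/ and viewed, and the job is handed in when it is done.

Besides the shell and the picture viewer there is one more tool, called after "Call:" as name(argument=value, ...), one argument or row to a line, values as JSON. arm_command: Moves the arm, as the interface text tells. Its arguments: {"type":"object","properties":{"motion":{"type":"array"},"fingers":{"type":"number"},"force":{"type":"number"}},"required":["motion"]}

```bash
mkdir -p pics; ls
cat > h.py <<'E'
import numpy as np, cv2
from plant import bot
from scipy.spatial.transform import Rotation as R
def snap(n,f):
    s=bot.snapshot(n); cv2.imwrite('pics/'+f+'.png',s['img'][:,:,::-1]); 
    import pickle; d={k:s[k] for k in s}; pickle.dump(d,open('pics/'+f+'.pkl','wb')); return s
def load(f):
    import pickle; return pickle.load(open('pics/'+f+'.pkl','rb'))
def px2w(s,uv,z):
    K=np.array(s['K']);d=np.linalg.inv(K)@np.array([uv[0],uv[1],1.]); d=d*[1,-1,-1]
    d=R.from_quat(s['orientation']).apply(d); o=np.array(s['origin']); return o+d*(z-o[2])/d[2]
def w2px(s,p):
    c=R.from_quat(s['orientation']).inv().apply(np.array(p)-s['origin'])*[1,-1,-1]
    q=np.array(s['K'])@c; return q[:2]/q[2]
def crop(f,x0,y0,x1,y1,k,o):
    im=cv2.imread('pics/'+f+'.png')[y0:y1,x0:x1]; cv2.imwrite('pics/'+o+'.png',cv2.resize(im,None,fx=k,fy=k,interpolation=cv2.INTER_CUBIC))
E
python3 - <<'E'
from h import *
for n in ['scene','side','wrist']:
    s=snap(n,n+'0'); print(n,[k for k in s],s['K'],s['origin'],s['orientation'])
print(bot.state(), bot.finger_overhang)
E
```

```text
pics
scene ['img', 'K', 'origin', 'orientation'] [[506.49966384   0.         281.30821914]
 [  0.         506.49966384 208.69129852]
 [  0.           0.           1.        ]] [0.91004469 0.53966838 0.91794484] [0.09996542 0.3126547  0.89386339 0.3053886 ]
side ['img', 'K', 'origin', 'orientation'] [[410.07188506   0.         279.98797754]
 [  0.         410.07188506 211.1047609 ]
 [  0.           0.           1.        ]] [0.26059313 0.47935932 0.67527816] [-0.08145386  0.34584793  0.90591145 -0.23038863]
wrist ['img', 'K', 'origin', 'orientation'] [[342.26235751   0.         277.66023763]
 [  0.         342.26235751 203.79112965]
 [  0.           0.           1.        ]] [0.13920588 0.5627093  0.38276075] [-0.10747392 -0.07268713  0.55877299  0.81910847]
{'clock': 0.15, 'qpos': array([ 1.07800014e+00,  2.76485091e-01,  1.50579811e+00, -4.00722005e-06,
        1.36070151e+00, -1.20989860e-01]), 'qvel': array([ 2.36800649e-04,  2.54757493e-05, -3.71681874e-03, -8.25698469e-04,
        1.26692155e-04,  7.73844022e-04]), 'joint_torque': array([ 1.87718266e-03, -4.04925978e+01, -2.37431699e+01,  7.02958647e-02,
        3.14646377e-02, -7.63465664e-05]), 'tcp_pos': array([0.20871009, 0.53536167, 0.21280089]), 'tcp_rot': array([ 0.5840295 ,  0.39853165, -0.39940415, -0.5835738 ]), 'force': array([-0.27001025, -0.09942605, -0.47701613]), 'ft_torque': array([ 0.00652706, -0.00710335, -0.0187665 ]), 'gripper_width': 1.0019103378074656} 0.008
```

View images.

View pics/scene0.png

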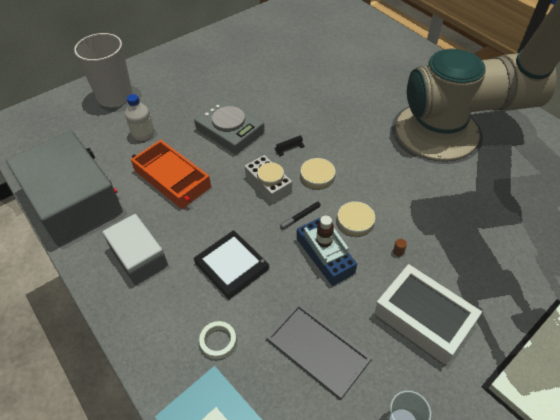

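View pics/side0.png

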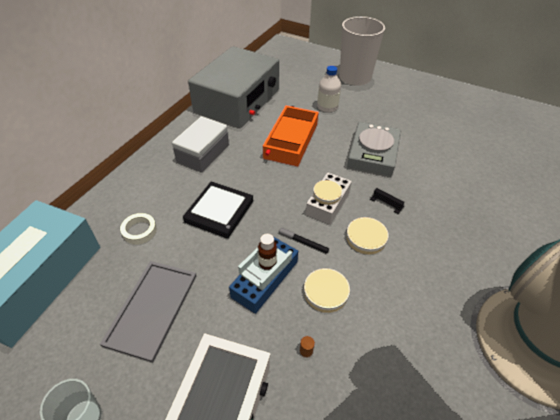

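View pics/wrist0.png

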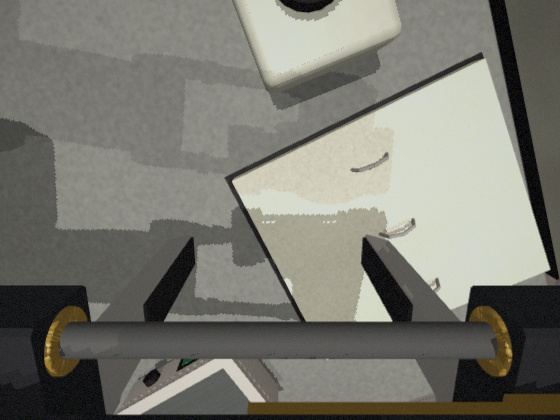

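Run:
```python
from h import *
print(R.from_quat(bot.state()['tcp_rot']).as_matrix().round(3))
crop('scene0',200,60,480,270,2.8,'c1')
crop('scene0',0,60,220,210,3.5,'c2')
crop('scene0',40,250,320,420,2.8,'c3')
```

```text
[[ 0.363 -0.001 -0.932]
 [ 0.932 -0.001  0.363]
 [-0.001 -1.     0.   ]]
```

View pics/c1.png

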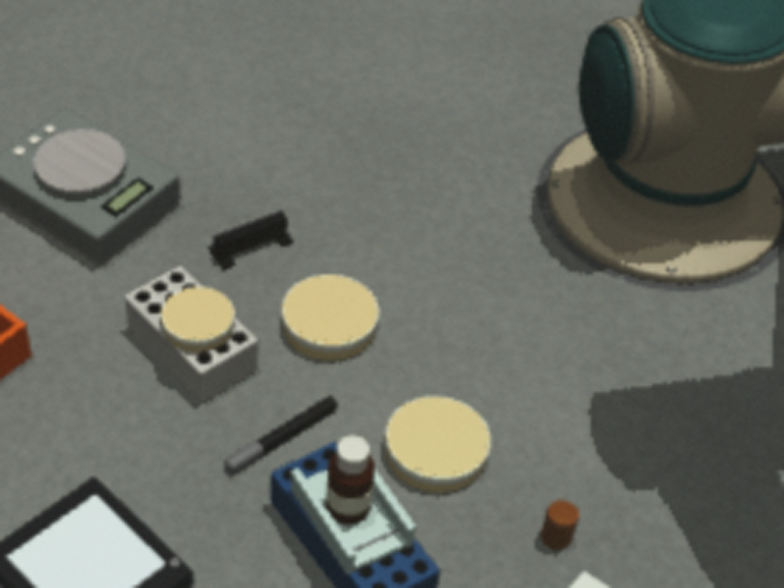

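View pics/c2.png

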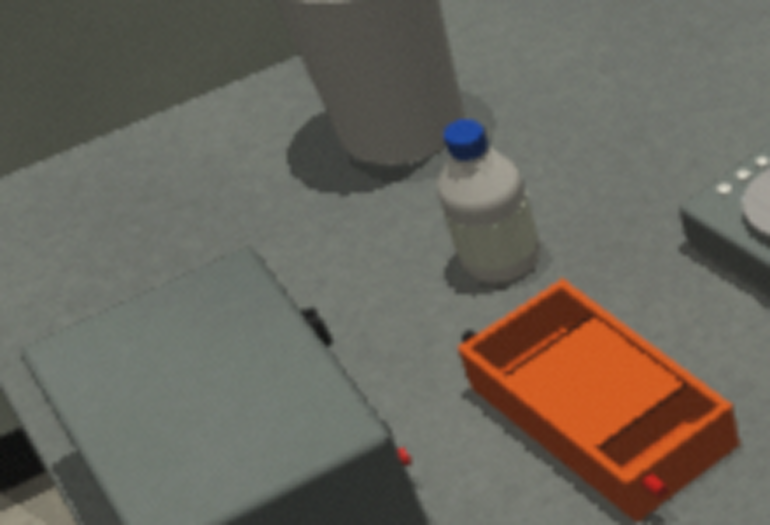

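View pics/c3.png

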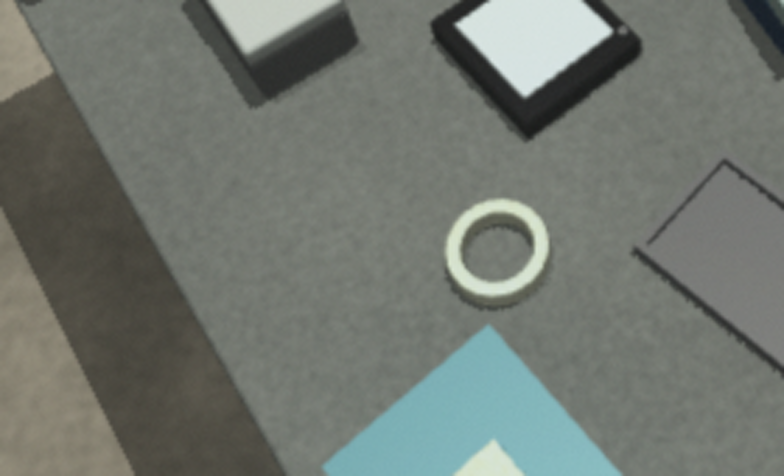

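Run:
```python
from h import *
crop('scene0',185,95,305,205,6,'s_bal')
crop('scene0',125,135,225,210,7.5,'s_tank')
crop('scene0',285,205,365,285,7.5,'s_rack')
crop('scene0',190,225,280,300,7.5,'s_pad')
crop('scene0',260,260,490,400,3.4,'s_tray')
```

```text
(no output)
```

View pics/s_bal.png

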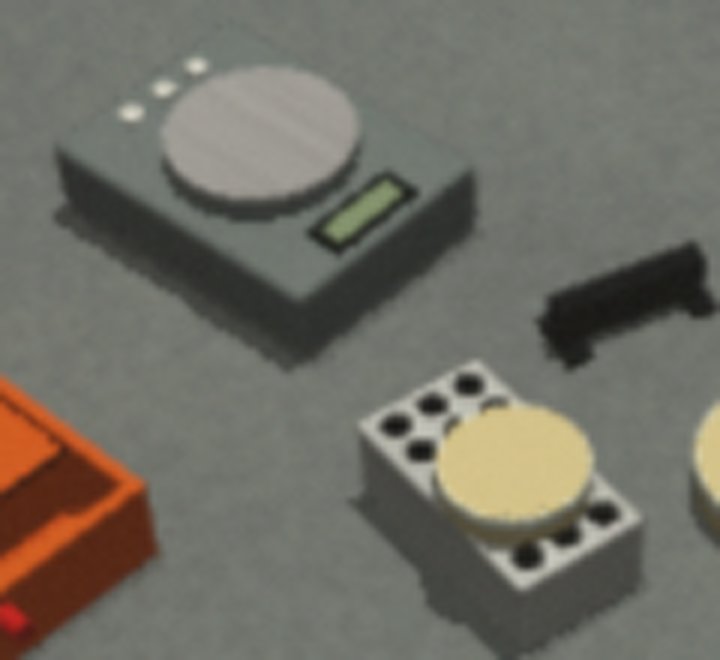

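View pics/s_tank.png

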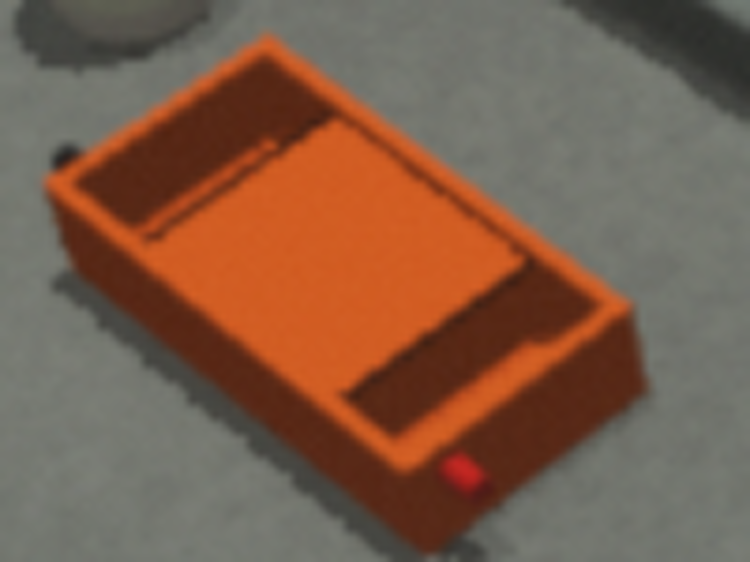

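View pics/s_rack.png

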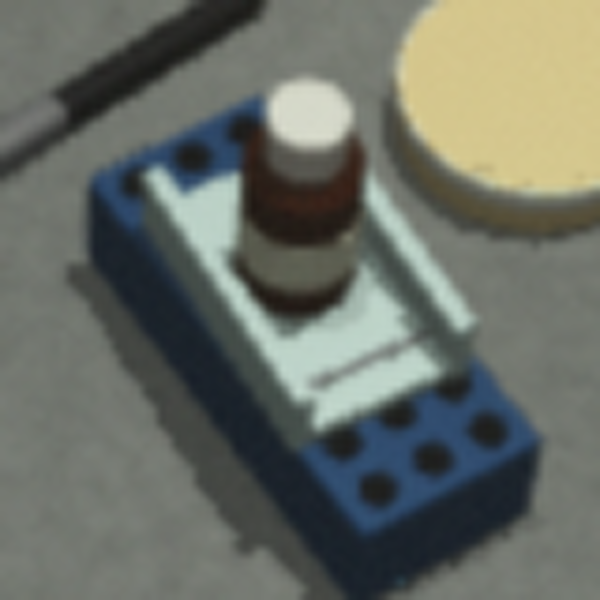

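View pics/s_pad.png

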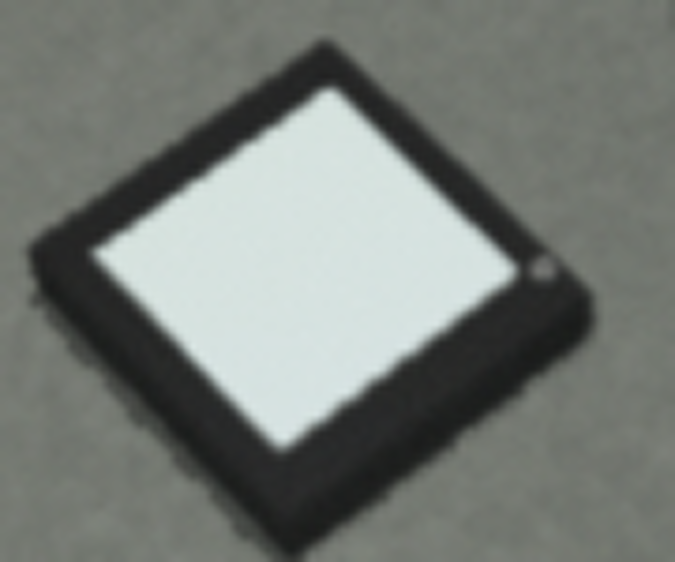

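View pics/s_tray.png

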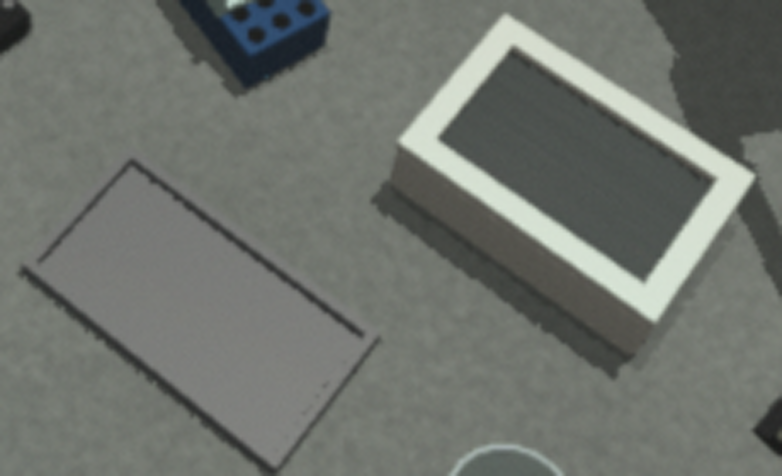

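```bash
cat > fit.py <<'E'
from h import *
from scipy.optimize import least_squares
def toorig(p,k,off): return (np.array(p,float)+.5)/k-.5+np.array(off)
def rect(s,pts,w,l,z):
    W=np.array([px2w(s,p,z)[:2] for p in pts]); c=W.mean(0)
    best=None
    for roll in range(4):
        for a0 in np.arange(0,np.pi,np.pi/4):
            M=np.array([[-w,-l],[w,-l],[w,l],[-w,l]])/2
            for MM in (np.roll(M,roll,0),np.roll(M[::-1],roll,0)):
                f=lambda q:((MM@np.array([[np.cos(q[2]),np.sin(q[2])],[-np.sin(q[2]),np.cos(q[2])]])+q[:2])-W).ravel()
                r=least_squares(f,[*c,a0])
                if best is None or r.cost<best.cost: best=r
    q=best.x; q[2]=(q[2]+np.pi/2)%np.pi-np.pi/2
    return q,np.sqrt(2*best.cost/4)
E
python3 - <<'E'
from fit import *
s=load('scene0')
D={'block':([(480,360),(360,427),(522,588),(640,515)],6,(185,95),.06,.11,.04),
'tank':([(267,38),(633,305),(403,470),(48,183)],7.5,(125,135),.092,.18,.041),
'rack':([(92,185),(362,535),(540,440),(265,92)],7.5,(285,205),.06,.14,.04),
'pad':([(330,85),(520,270),(282,452),(90,253)],7.5,(190,225),.084,.084,.025),
'rtray':([(132,160),(380,338),(275,472),(22,268)],3.4,(260,260),.096,.176,.012),
'bath':([(505,14),(755,180),(655,322),(398,143)],3.4,(260,260),.11,.16,.058)}
for n,(p,k,o,w,l,z) in D.items():
    q,e=rect(s,[toorig(x,k,o) for x in p],w,l,z); print(n,q.round(4),np.degrees(q[2]).round(1),'rms',e.round(4))
for n,p,k,o,z in [('pan',(260,133),6,(185,95),.05),('dish',(515,464),6,(185,95),.055),('cap',(310,113),7.5,(285,205),.118)]:
    print(n,px2w(s,toorig(p,k,o),z).round(4))
crop('side0',225,220,310,310,7,'d_rack')
crop('side0',300,165,360,225,10,'d_block')
crop('side0',340,110,410,180,8,'d_bal')
crop('side0',255,95,330,170,8,'d_tank')
crop('side0',175,175,260,245,8,'d_pad')
crop('side0',90,250,290,420,3.5,'d_tray')
E
```

```text
block [ 0.4564 -0.1215  0.0029] 0.2 rms 0.0024
tank [ 0.6297 -0.2806  0.1694] 9.7 rms 0.0016
rack [ 0.4823  0.1175 -0.1185] -6.8 rms 0.0021
pad [0.6551 0.0145 0.0798] 4.6 rms 0.0009
rtray [0.6326 0.2727 0.2138] 12.2 rms 0.0034
bath [0.4297 0.3492 0.196 ] 11.2 rms 0.0012
pan [ 0.4263 -0.3328  0.05  ]
dish [ 0.4574 -0.1092  0.055 ]
cap [0.4804 0.1082 0.118 ]
```

View pics/d_rack.png

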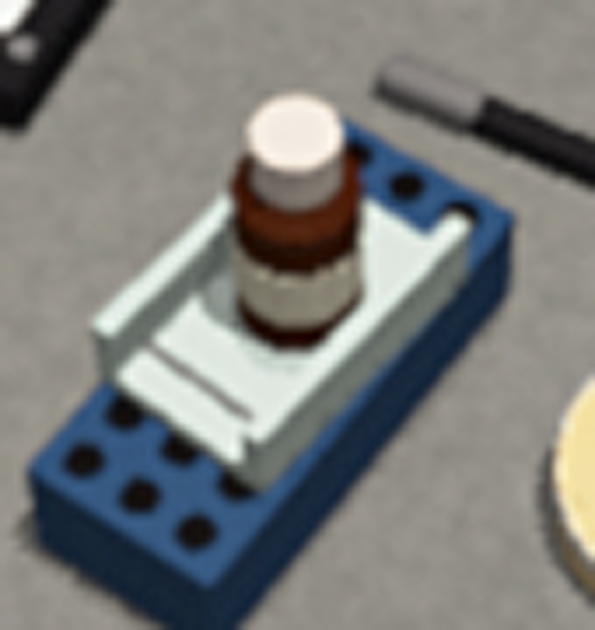

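View pics/d_block.png

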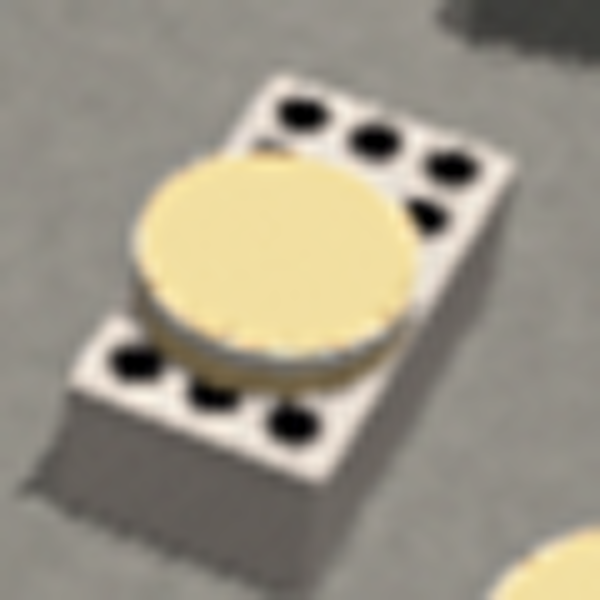

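View pics/d_bal.png

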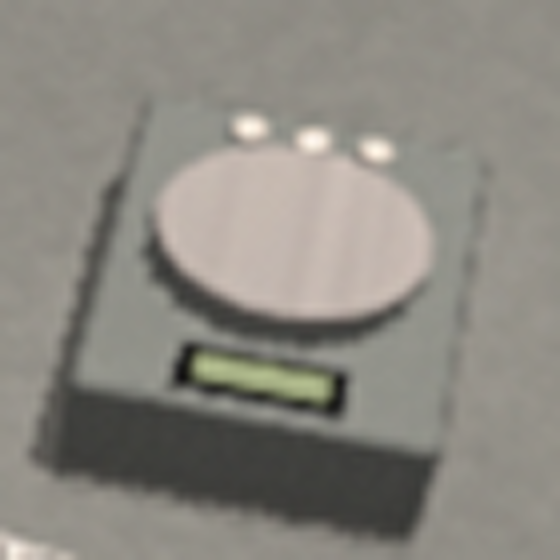

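View pics/d_tank.png

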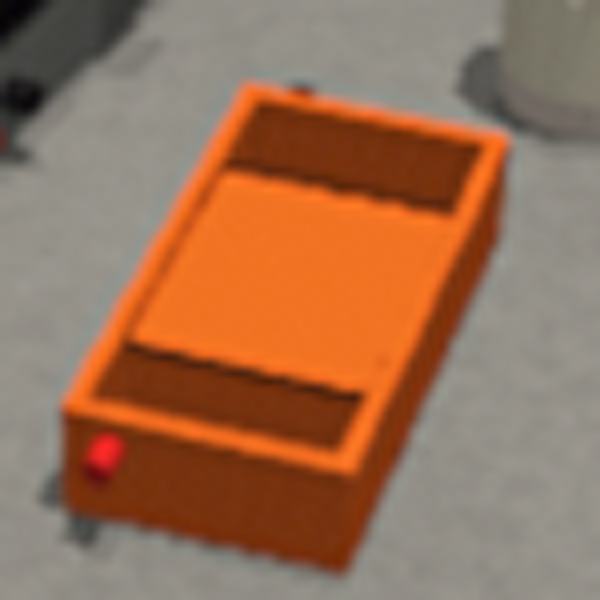

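View pics/d_pad.png

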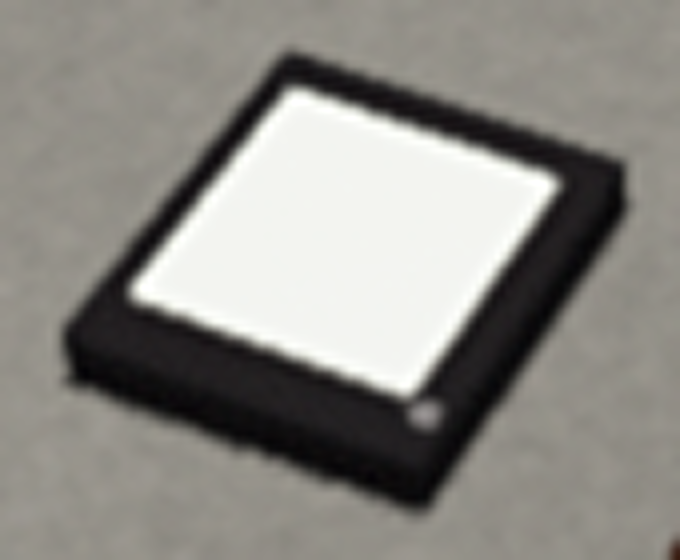

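View pics/d_tray.png

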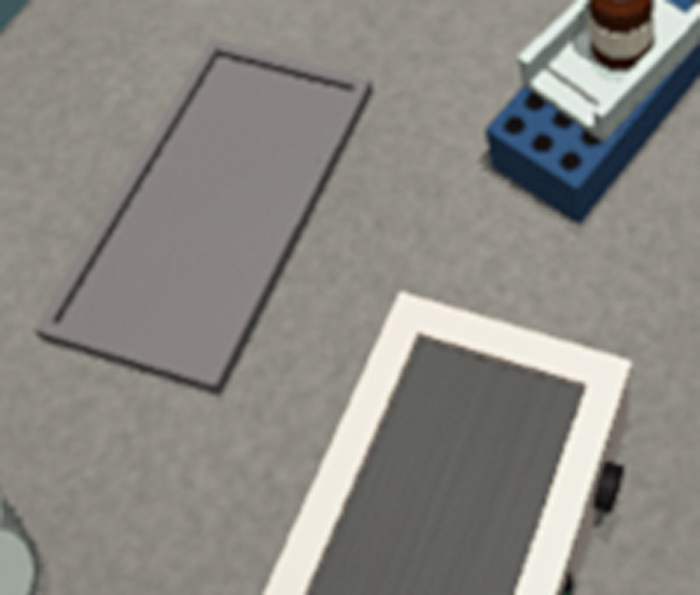

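Run:
```python
from fit import *
s=load('side0')
D={'block':([(280,75),(515,160),(325,480),(72,385)],10,(300,165),.06,.11,.04),
'tank':([(247,85),(508,138),(355,470),(68,408)],8,(255,95),.092,.18,.041),
'rack':([(32,470),(210,590),(512,218),(345,122)],7,(225,220),.06,.14,.04),
'pad':([(295,85),(562,182),(412,398),(128,298)],8,(175,175),.084,.084,.025),
'rtray':([(215,48),(372,88),(220,390),(40,335)],3.5,(90,250),.096,.176,.012)}
for n,(p,k,o,w,l,z) in D.items():
    q,e=rect(s,[toorig(x,k,o) for x in p],w,l,z); print(n,q.round(4),np.degrees(q[2]).round(1),'rms',e.round(4))
for n,p,k,o,z in [('pan',(295,232),8,(340,110),.05),('dish',(275,251),10,(300,165),.055),('cap',(295,133),7,(225,220),.118),
 ('trayNL',(93,328),7,(225,220),.064),('trayNR',(266,445),7,(225,220),.064),('trayFR',(470,225),7,(225,220),.064),
 ('bath1',(400,293),3.5,(90,250),.058),('bath2',(630,362),3.5,(90,250),.058)]:
    print(n,px2w(s,toorig(p,k,o),z).round(4))
s=load('scene0')
for n,p in [('trayNL',(140,178)),('trayFL',(300,408)),('trayFR',(476,323))]: print(n,px2w(s,toorig(p,7.5,(285,205)),.064).round(4))
for p in [(505,14),(755,180),(655,322),(398,143)]: print(px2w(s,toorig(p,3.4,(260,260)),.058).round(4))
```

```text
block [ 0.4543 -0.1235  0.0068] 0.4 rms 0.0016
tank [ 0.6283 -0.2827  0.1763] 10.1 rms 0.0014
rack [ 0.4794  0.1162 -0.1131] -6.5 rms 0.0021
pad [0.6531 0.0134 0.0729] 4.2 rms 0.0013
rtray [0.6239 0.2702 0.2101] 12.0 rms 0.0023
pan [ 0.4238 -0.3344  0.05  ]
dish [ 0.4566 -0.1115  0.055 ]
cap [0.4795 0.1067 0.118 ]
trayNL [0.5149 0.1497 0.064 ]
trayNR [0.4592 0.1584 0.064 ]
trayFR [0.4456 0.075  0.064 ]
bath1 [0.4968 0.28   0.058 ]
bath2 [0.3895 0.2581 0.058 ]
trayNL [0.5034 0.0672 0.064 ]
trayFL [0.5174 0.152  0.064 ]
trayFR [0.4624 0.1605 0.064 ]
[0.3912 0.2598 0.058 ]
[0.3617 0.4173 0.058 ]
[0.4667 0.4376 0.058 ]
[0.4992 0.2821 0.058 ]
```

```bash
cat >> h.py <<'E'
def plan(x=None,y=None,z=None,yaw=None):
    """turn first (about tool y), then shift; yaw deg of tool x (mod 180)"""
    st=bot.state(); M=R.from_quat(st['tcp_rot']).as_matrix(); p=np.array(st['tcp_pos'])
    cy=np.degrees(np.arctan2(M[1,0],M[0,0])); t=p.copy()
    for i,v in enumerate((x,y,z)):
        if v is not None: t[i]=v
    d=0
    if yaw is not None: d=(yaw-cy+90)%180-90
    q6=np.degrees(st['qpos'][5])
    M2=R.from_euler('z',d,degrees=True).as_matrix()@M
    sh=M2.T@(t-p)*100
    print('yaw now %.2f q6 %.1f turn wy %.2f | shift cm after turn x %.2f y(down) %.2f z %.2f | pos'%(cy,q6,-d,*sh),p.round(4),'clock %.2f'%st['clock'], 'f',np.round(st['force'],2),'w %.3f'%st['gripper_width'], 'tooly',M[:,1].round(4))
E
python3 - <<'E'
from h import *
s=load('scene0')
for n,p,z in [('bluecapbottle base',(140,137),0),('bluecap top if .13',(132,99),.13),('box front-bottom',(113,213),0),('box left bottom',(60,243),0),('box top right',(114,187),.1),('small box',(162,265),0),('smallbox2',(120,278),0),('teal',(212,371),.08),('cup',(410,418),0),('smallcyl',(400,252),0)]:
    print(n,px2w(s,p,z).round(3))
t=load('side0')
for n,p,z in [('bluebottle',(329,108),0),('bluecap',(333,70),.13),('box',(237,122),0),('teal corner',(100,248),.0),('teal top',(95,235),.08)]: print(n,px2w(t,p,z).round(3))
plan(.480,.1075,.2,-9+90)
plan(.480,.1075,.2,-9)
E
```

```text
bluecapbottle base [ 0.623 -0.46   0.   ]
bluecap top if .13 [ 0.617 -0.449  0.13 ]
box front-bottom [ 0.791 -0.272  0.   ]
box left bottom [ 0.921 -0.267  0.   ]
box top right [ 0.771 -0.247  0.1  ]
small box [ 0.771 -0.078  0.   ]
smallbox2 [ 0.856 -0.104  0.   ]
teal [0.819 0.213 0.08 ]
cup [0.583 0.462 0.   ]
smallcyl [0.348 0.209 0.   ]
bluebottle [ 0.602 -0.465  0.   ]
bluecap [ 0.595 -0.443  0.13 ]
box [ 0.794 -0.282  0.   ]
teal corner [0.81  0.212 0.   ]
teal top [0.774 0.226 0.08 ]
yaw now 68.70 q6 -6.9 turn wy -12.30 | shift cm after turn x -38.01 y(down) 1.33 z -33.49 | pos [0.2087 0.5354 0.2128] clock 0.15 f [-0.27 -0.1  -0.48] w 1.002 tooly [-7.0e-04 -1.2e-03 -1.0e+00]
yaw now 68.70 q6 -6.9 turn wy 77.70 | shift cm after turn x 33.49 y(down) 1.23 z -38.02 | pos [0.2087 0.5354 0.2128] clock 0.15 f [-0.27 -0.1  -0.48] w 1.002 tooly [-7.0e-04 -1.2e-03 -1.0e+00]
```

Call:
arm_command(
  motion=[
    [[0,0,0,0,-6.15,0],[0,0,0,0,-6.15,0],[-3.8,0,-3.35,0,0,0],[-3.8,0,-3.35,0,0,0],[-3.8,0,-3.35,0,0,0],[-3.8,0,-3.35,0,0,0],[-3.8,0,-3.35,0,0,0],[-3.8,0,-3.35,0,0,0],[-3.8,0,-3.35,0,0,0],[-3.8,0,-3.35,0,0,0],[-3.8,0,-3.35,0,0,0],[-3.8,1.3,-3.35,0,0,0]],
  ],
  fingers=0.7,
  force=15,
)

```text
clock: 1.15
tcp_pos: [0.4334, 0.1834, 0.2046]
tcp_rot: [0.538, 0.461, -0.458, -0.537]
force: [1.3, 0.8, 0.3]
gripper_width: 0.701
```

Run:
```python
from h import *
s=snap('wrist','w1'); snap('side','side1')
print(w2px(s,(.480,.1075,.118)))
plan(.480,.1075,.077,81)
```

```text
[195.48572025 278.80792633]
yaw now 80.59 q6 -66.4 turn wy -0.41 | shift cm after turn x -6.41 y(down) 12.51 z -5.71 | pos [0.4337 0.1801 0.2019] clock 1.25 f [-0.3   0.45 -0.78] w 0.701 tooly [-4.e-04 -3.e-03 -1.e+00]
```

View pics/w1.png

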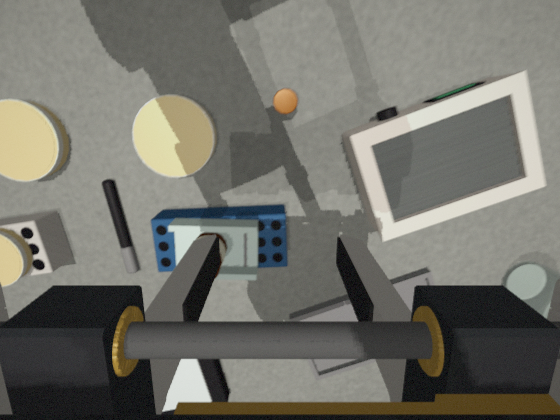

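View pics/side1.png

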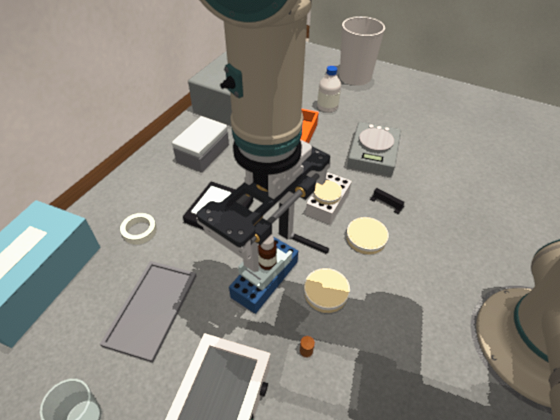

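Call:
arm_command(
  motion=[
    [[-1.6,0,-1.43,0,-0.4,0],[-1.6,0,-1.43,0,0,0],[-1.6,0,-1.43,0,0,0],[-1.6,0,-1.42,0,0,0],[0,1,0,0,0,0],[0,1,0,0,0,0],[0,1,0,0,0,0],[0,1,0,0,0,0],[0,0,0,0,0,0]],
  ],
)

```text
clock: 2.0
tcp_pos: [0.4756, 0.1139, 0.1604]
tcp_rot: [-0.535, -0.46, 0.463, 0.537]
force: [-0.5, -0.1, -0.4]
gripper_width: 0.698
```

Run:
```python
from h import *
plan(.480,.1075,.077,81)
snap('side','side2'); snap('scene','scene2')
crop('side2',200,160,340,310,4,'k1');crop('scene2',260,130,400,290,4,'k2')
```

```text
yaw now 81.48 q6 -76.2 turn wy 0.48 | shift cm after turn x -0.56 y(down) 8.34 z -0.58 | pos [0.4756 0.1139 0.1604] clock 2.00 f [-0.5  -0.06 -0.37] w 0.698 tooly [-5.5e-03 -1.0e-04 -1.0e+00]
```

View pics/k1.png

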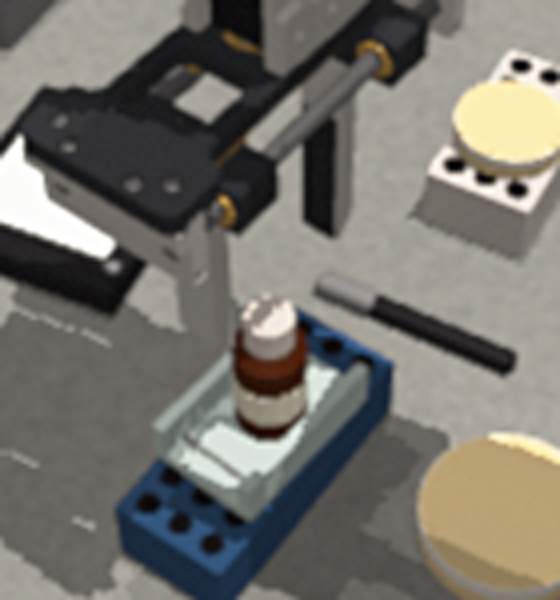

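View pics/k2.png

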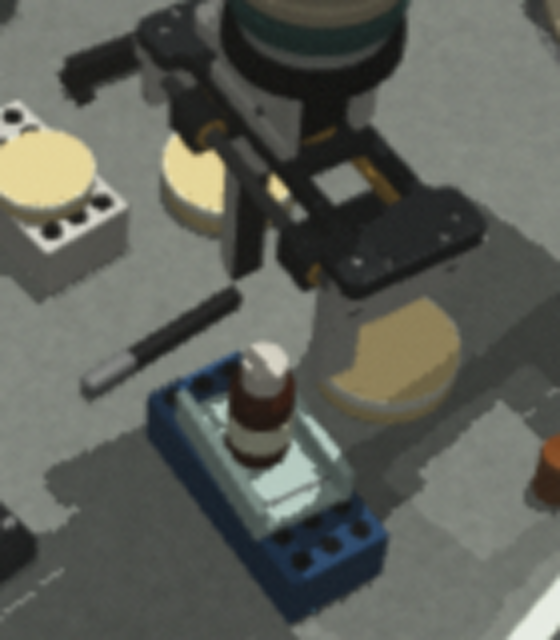

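Call:
arm_command(
  motion=[
    [[-0.28,0,-0.29,0,0.5,0],[-0.28,0.6,-0.29,0,0,0],[0,1,0,0,0,0],[0,1,0,0,0,0],[0,1,0,0,0,0],[0,1,0,0,0,0],[0,0,0,0,0,0],[0,0,0,0,0,0]],
  ],
)

```text
clock: 2.77
tcp_pos: [0.4824, 0.1066, 0.1161]
tcp_rot: [-0.538, -0.458, 0.459, 0.539]
force: [0.4, 0.4, 0.2]
gripper_width: 0.7
```

Run:
```python
from h import *
plan(.480,.1075,.077,81)
snap('side','side3'); snap('scene','scene3')
crop('side3',200,160,340,310,4,'k3');crop('scene3',260,130,400,290,4,'k4')
```

```text
yaw now 80.89 q6 -76.5 turn wy -0.11 | shift cm after turn x 0.05 y(down) 3.91 z 0.24 | pos [0.4824 0.1066 0.1161] clock 2.77 f [0.45 0.38 0.24] w 0.700 tooly [-2.1e-03 -1.0e-04 -1.0e+00]
```

View pics/k3.png

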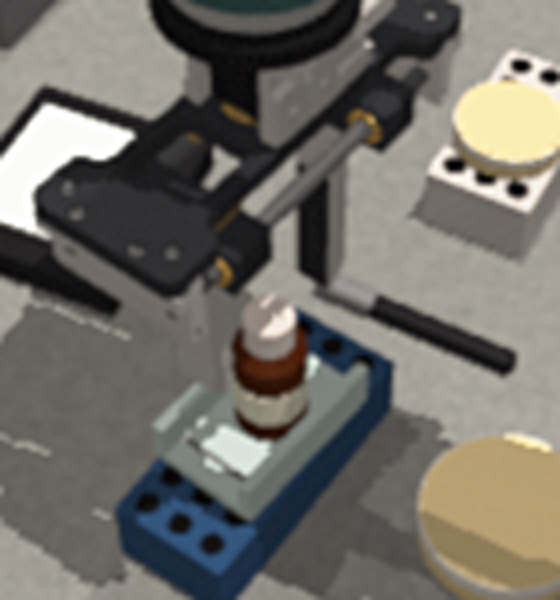

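View pics/k4.png

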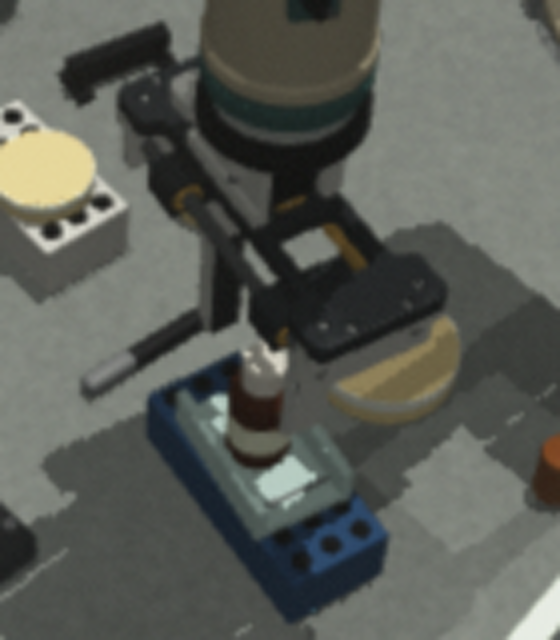

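Call:
arm_command(
  motion=[
    [[0,0.6,0.1,0,0,0],[0,0.8,0.1,0,0,0],[0,0.8,0,0,0,0],[0,0.8,0,0,0,0],[0,0.6,0,0,0,0],[0,0.3,0,0,0,0],[0,0,0,0,0,0],[0,0,0,0,0,0]],
  ],
)

```text
clock: 3.53
tcp_pos: [0.4811, 0.107, 0.0779]
tcp_rot: [-0.538, -0.459, 0.459, 0.538]
force: [-0.1, 0.2, 0.4]
gripper_width: 0.701
```

Call:
arm_command(
  motion=[
    [[0,0,0,0,0,0],[0,0,0,0,0,0],[0,0,0,0,0,0],[0,0,0,0,0,0],[0,0,0,0,0,0],[0,0,0,0,0,0],[0,0,0,0,0,0],[0,0,0,0,0,0],[0,0,0,0,0,0],[0,0,0,0,0,0]],
  ],
  fingers=0,
  force=12,
)

```text
clock: 4.37
tcp_pos: [0.4812, 0.1071, 0.0783]
tcp_rot: [0.538, 0.459, -0.459, -0.538]
force: [-0.0, 0.0, 2.2]
gripper_width: 0.362
```

Run:
```python
from h import *
plan(.4245,-.3336,.2)
snap('side','side4'); 
crop('side4',200,160,340,310,4,'k5')
```

```text
yaw now 80.90 q6 -76.5 turn wy 0.00 | shift cm after turn x -44.41 y(down) -12.18 z -1.37 | pos [0.4812 0.1071 0.0783] clock 4.37 f [-0.02  0.03  2.16] w 0.362 tooly [ 3.e-04  1.e-04 -1.e+00]
```

View pics/k5.png

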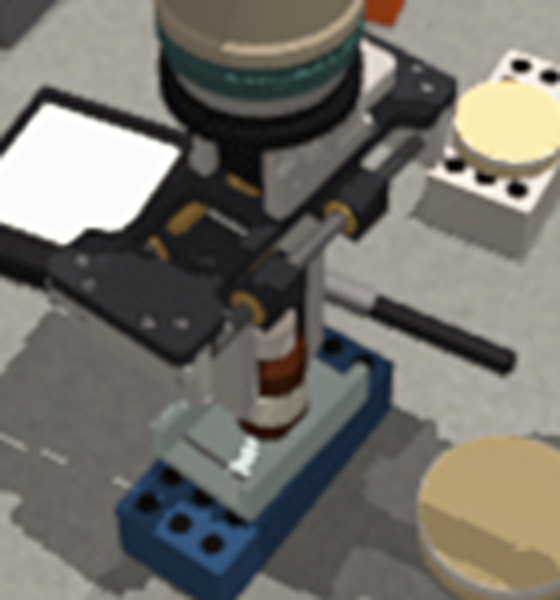

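Call:
arm_command(
  motion=[
    [[0,-0.4,0,0,0,0],[0,-0.8,0,0,0,0],[0,-1.2,0,0,0,0],[0,-1.6,0,0,0,0],[0,-2,0,0,0,0],[0,-2,0,0,0,0],[0,-2,0,0,0,0],[0,-1.4,0,0,0,0],[0,-0.6,0,0,0,0],[-1,0,0,0,0,0],[-2,0,0,0,0,0],[-2.5,0,0,0,0,0]],
  ],
)

```text
clock: 5.42
tcp_pos: [0.4715, 0.0525, 0.1972]
tcp_rot: [-0.537, -0.459, 0.46, 0.538]
force: [0.0, 0.2, -1.0]
gripper_width: 0.357
```

Call:
arm_command(
  motion=[
    [[-2.5,0,-0.1,0,0,0],[-2.5,0,-0.1,0,0,0],[-2.5,0,-0.1,0,0,0],[-2.5,0,-0.1,0,0,0],[-2.5,0,-0.1,0,0,0],[-2.5,0,-0.1,0,0,0],[-2.5,0,-0.1,0,0,0],[-2.5,0,-0.1,0,0,0],[-2.5,0,-0.1,0,0,0],[-2.5,0,-0.1,0,0,0],[-2.5,0,-0.1,0,0,0],[-2.5,0,-0.1,0,0,0]],
  ],
)

```text
clock: 6.42
tcp_pos: [0.4352, -0.2466, 0.1968]
tcp_rot: [-0.537, -0.458, 0.459, 0.539]
force: [-0.5, 0.4, -1.0]
gripper_width: 0.359
```

Call:
arm_command(
  motion=[
    [[-2.5,0,-0.1,0,0,0],[-2.5,0,0,0,0,0],[-2,0,0,0,0,0],[-1,0,0,0,0,0],[0,0,0,0,0,0],[0,0,0,0,0,0]],
  ],
)

```text
clock: 6.92
tcp_pos: [0.4244, -0.324, 0.1972]
tcp_rot: [-0.537, -0.459, 0.458, 0.539]
force: [0.1, 0.3, -0.5]
gripper_width: 0.36
```

Run:
```python
from h import *
plan(.4245,-.3336,.083)
snap('scene','scene5'); snap('side','side5')
```

```text
yaw now 80.83 q6 -125.7 turn wy 0.00 | shift cm after turn x -0.97 y(down) 11.42 z -0.19 | pos [ 0.4244 -0.324   0.1972] clock 6.92 f [ 0.12  0.31 -0.55] w 0.360 tooly [-0.0013  0.0023 -1.    ]
```

View pics/scene5.png

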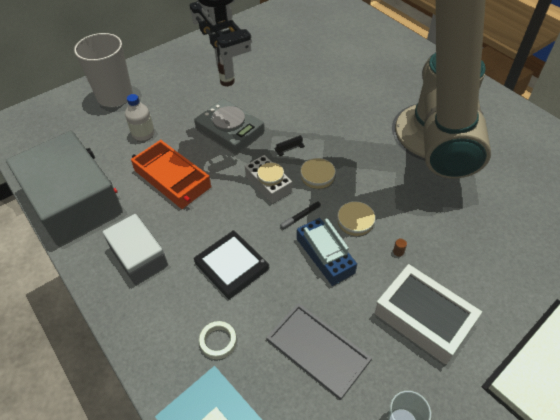

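View pics/side5.png

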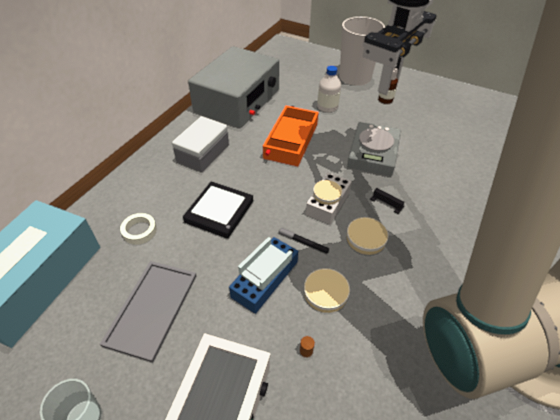

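Call:
arm_command(
  motion=[
    [[-0.5,0.6,-0.1,0,0,0],[-0.47,1.2,-0.1,0,0,0],[0,1.5,0,0,0,0],[0,1.5,0,0,0,0],[0,1.5,0,0,0,0],[0,1.5,0,0,0,0],[0,1.2,0,0,0,0],[0,1,0,0,0,0],[0,0.6,0,0,0,0],[0,0.3,0,0,0,0],[0,0,0,0,0,0],[0,0,0,0,0,0]],
  ],
)

```text
clock: 8.02
tcp_pos: [0.4259, -0.3346, 0.0895]
tcp_rot: [0.538, 0.459, -0.459, -0.538]
force: [-0.4, -0.2, -0.5]
gripper_width: 0.359
```

Run:
```python
from h import *
plan(.4245,-.3336,.083)
```

```text
yaw now 80.91 q6 -126.4 turn wy 0.00 | shift cm after turn x 0.08 y(down) 0.65 z 0.16 | pos [ 0.4259 -0.3346  0.0895] clock 8.02 f [-0.41 -0.16 -0.52] w 0.359 tooly [ 7.e-04 -5.e-04 -1.e+00]
```

Call:
arm_command(
  motion=[
    [[0,0.2,0.1,0,0,0],[0,0.2,0,0,0,0],[0,0.15,0,0,0,0],[0,0.1,0,0,0,0],[0,0,0,0,0,0],[0,0,0,0,0,0]],
  ],
)

```text
clock: 8.52
tcp_pos: [0.4246, -0.3343, 0.0826]
tcp_rot: [-0.538, -0.459, 0.459, 0.538]
force: [0.4, 0.5, -0.4]
gripper_width: 0.359
```

Run:
```python
from h import *
plan(.4245,-.3336,.083)
snap('side','side6'); crop('side6',330,0,440,180,4,'k6')
```

```text
yaw now 80.89 q6 -126.5 turn wy 0.00 | shift cm after turn x 0.07 y(down) -0.04 z 0.02 | pos [ 0.4246 -0.3343  0.0826] clock 8.52 f [ 0.4   0.47 -0.39] w 0.359 tooly [ 0.e+00  1.e-04 -1.e+00]
```

View pics/k6.png

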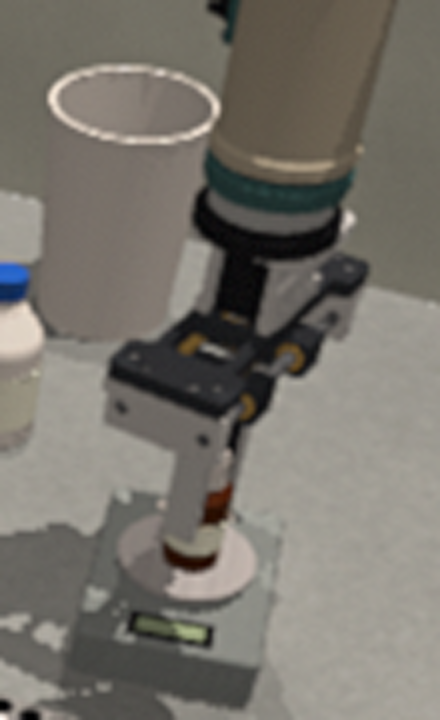

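Call:
arm_command(
  motion=[
    [[0,0.06,0,0,0,0],[0,0,0,0,0,0],[0,0,0,0,0,0]],
  ],
)

```text
clock: 8.82
tcp_pos: [0.4247, -0.3344, 0.0823]
tcp_rot: [0.538, 0.459, -0.459, -0.538]
force: [0.2, 0.3, 3.0]
gripper_width: 0.358
```

Call:
arm_command(
  motion=[
    [[0,0,0,0,0,0],[0,0,0,0,0,0],[0,0,0,0,0,0],[0,0,0,0,0,0],[0,0,0,0,0,0],[0,0,0,0,0,0]],
  ],
  fingers=0.65,
)

```text
clock: 9.32
tcp_pos: [0.4245, -0.3343, 0.0819]
tcp_rot: [-0.538, -0.459, 0.459, 0.538]
force: [0.8, -0.4, 0.5]
gripper_width: 0.648
```

Call:
arm_command(
  motion=[
    [[0,-0.5,0,0,0,0],[0,-1,0,0,0,0],[0,-1.5,0,0,0,0],[0,-2,0,0,0,0],[0,-2,0,0,0,0],[0,-2,0,0,0,0],[0,-2,0,0,0,0],[0,-1,0,0,0,0]],
  ],
)

```text
clock: 9.98
tcp_pos: [0.4256, -0.3353, 0.2055]
tcp_rot: [0.54, 0.459, -0.459, -0.536]
force: [0.1, -0.4, -0.5]
gripper_width: 0.652
```

Run:
```python
from h import *
plan(.4815,.1131,.2,-9)
snap('side','side7'); crop('side7',330,80,420,180,6,'k7')
snap('scene','scene7'); crop('scene7',185,70,285,160,7,'k8')
```

```text
yaw now 80.90 q6 -126.5 turn wy 89.90 | shift cm after turn x -1.49 y(down) 0.37 z 45.16 | pos [ 0.4256 -0.3353  0.2055] clock 9.98 f [ 0.1  -0.38 -0.45] w 0.652 tooly [ 0.0037 -0.0036 -1.    ]
```

View pics/k7.png

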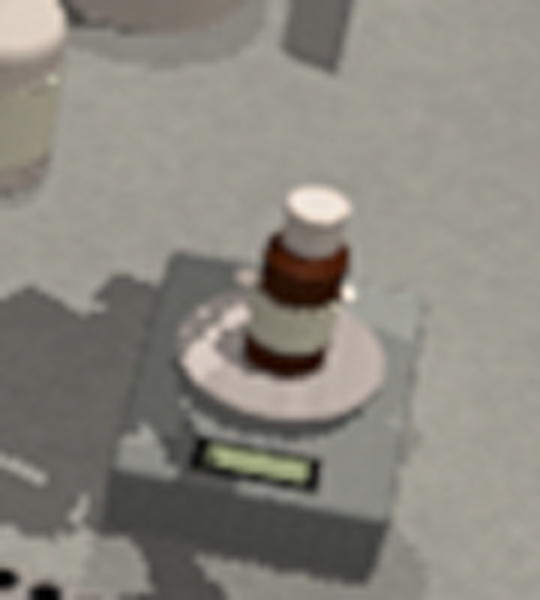

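View pics/k8.png

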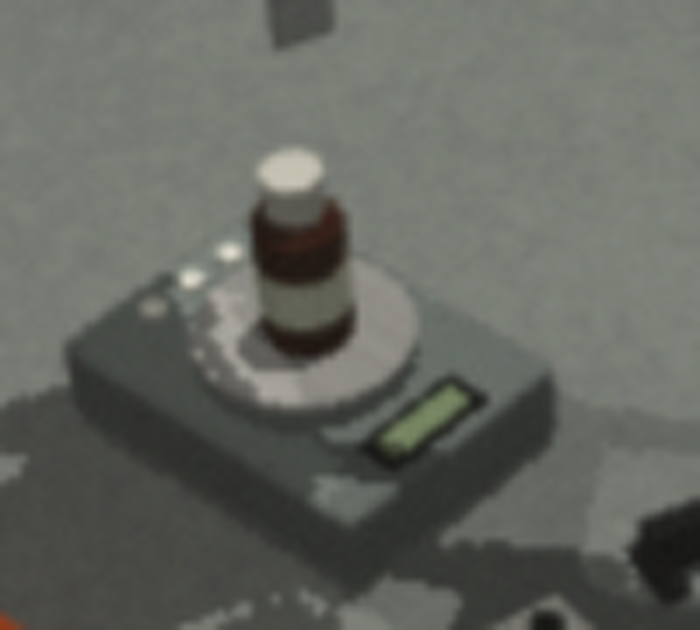

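Run:
```python
from h import *
plan(.457,-.1104,.15,81)
```

```text
yaw now 80.90 q6 -126.5 turn wy -0.10 | shift cm after turn x 22.72 y(down) 5.38 z 0.44 | pos [ 0.4256 -0.3353  0.2045] clock 10.08 f [ 0.2   1.24 -0.11] w 0.649 tooly [ 0.0037 -0.0036 -1.    ]
```

Call:
arm_command(
  motion=[
    [[1.2,0,0,0,0,0],[2.5,0,0,0,0,0],[2.8,0,0.1,0,0,0],[2.8,0,0.1,0,0,0],[2.8,0,0.1,0,0,0],[2.8,0,0.1,0,0,0],[2.8,1,0,0,0,0],[2.5,1,0,0,0,0],[1.7,1,0,0,0,0],[0.8,1,0,0,0,0],[0,1,0,0,0,0],[0,0.5,0,0,0,0]],
  ],
  fingers=1,
)

```text
clock: 11.08
tcp_pos: [0.4544, -0.1073, 0.1445]
tcp_rot: [-0.536, -0.458, 0.46, 0.539]
force: [0.1, -0.3, -0.1]
gripper_width: 1.0
```

Call:
arm_command(
  motion=[
    [[0,1,0,0,0,0],[0,1,0,0,0,0],[0,1,0,0,0,0],[0,1,0,0,0,0],[0,0.5,0,0,0,0],[0,0,0,0,0,0],[0,0,0,0,0,0]],
  ],
)

```text
clock: 11.67
tcp_pos: [0.4561, -0.1093, 0.1016]
tcp_rot: [-0.538, -0.459, 0.459, 0.539]
force: [1.1, -0.8, -0.3]
gripper_width: 1.002
```

Run:
```python
from h import *
plan(.457,-.1104,.0505,81)
snap('side','side8'); crop('side8',270,80,420,250,4,'k9')
snap('scene','scene8'); crop('scene8',220,60,340,220,4,'k10')
s=snap('wrist','w8'); print(w2px(s,(.457,-.1104,.055)))
```

```text
yaw now 80.88 q6 -102.9 turn wy -0.12 | shift cm after turn x -0.09 y(down) 5.11 z -0.11 | pos [ 0.4561 -0.1093  0.1016] clock 11.67 f [ 1.11 -0.81 -0.31] w 1.002 tooly [-1.1e-03  6.0e-04 -1.0e+00]
[276.52551285 228.36101609]
```

View pics/k9.png

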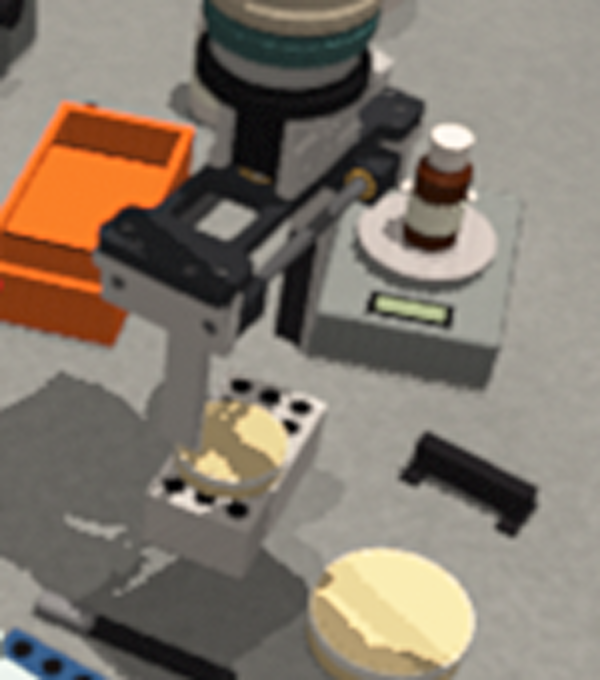

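View pics/k10.png

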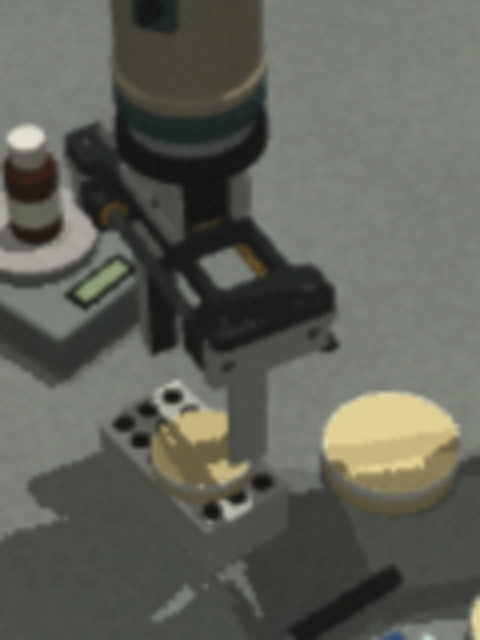

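View pics/w8.png

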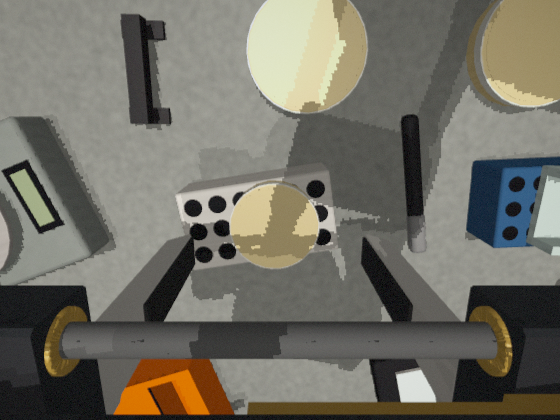

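Call:
arm_command(
  motion=[
    [[-0.05,0.6,0,0,0,0],[-0.05,1,-0.1,0,0,0],[0,1,0,0,0,0],[0,1,0,0,0,0],[0,0.8,0,0,0,0],[0,0.4,0,0,0,0],[0,0.2,0,0,0,0],[0,0,0,0,0,0],[0,0,0,0,0,0]],
  ],
)

```text
clock: 12.57
tcp_pos: [0.4577, -0.1108, 0.0522]
tcp_rot: [0.538, 0.459, -0.459, -0.538]
force: [-0.2, 0.6, 1.2]
gripper_width: 1.001
```

Run:
```python
from h import *
plan(.457,-.1104,.0505,81)
```

```text
yaw now 80.90 q6 -103.0 turn wy -0.10 | shift cm after turn x 0.03 y(down) 0.17 z 0.07 | pos [ 0.4577 -0.1108  0.0522] clock 12.57 f [-0.16  0.57  1.15] w 1.001 tooly [ 6.e-04 -1.e-04 -1.e+00]
```

Call:
arm_command(
  motion=[
    [[0,0.12,0,0,0,0],[0,0,0,0,0,0],[0,0,0,0,0,0],[0,0,0,0,0,0],[0,0,0,0,0,0],[0,0,0,0,0,0],[0,0,0,0,0,0],[0,0,0,0,0,0],[0,0,0,0,0,0]],
  ],
  fingers=0,
  force=10,
)

```text
clock: 13.32
tcp_pos: [0.4574, -0.1107, 0.0509]
tcp_rot: [0.538, 0.459, -0.459, -0.538]
force: [-0.3, 1.0, 1.3]
gripper_width: 0.635
```

Call:
arm_command(
  motion=[
    [[0,-0.4,0,0,0,0],[0,-0.6,0,0,0,0],[0,-1,0,0,0,0],[0,-1.5,0,0,0,0],[0,-2,0,0,0,0],[0,-2,0,0,0,0],[0,-2,0,0,0,0],[0,-1.5,0,0,0,0],[0,-0.6,0,0,0,0],[0,0,0,0,0,0]],
  ],
)

```text
clock: 14.15
tcp_pos: [0.4584, -0.111, 0.1685]
tcp_rot: [0.539, 0.459, -0.458, -0.537]
force: [-0.1, -0.0, -1.1]
gripper_width: 0.633
```

Run:
```python
from h import *
plan(.6535,.014,.15)
snap('side','side9'); crop('side9',270,0,420,250,3,'k11')
```

```text
yaw now 80.90 q6 -103.0 turn wy 0.00 | shift cm after turn x 15.43 y(down) 1.90 z -17.29 | pos [ 0.4584 -0.111   0.1685] clock 14.15 f [-0.08 -0.04 -1.13] w 0.633 tooly [ 0.0034 -0.0013 -1.    ]
```

View pics/k11.png

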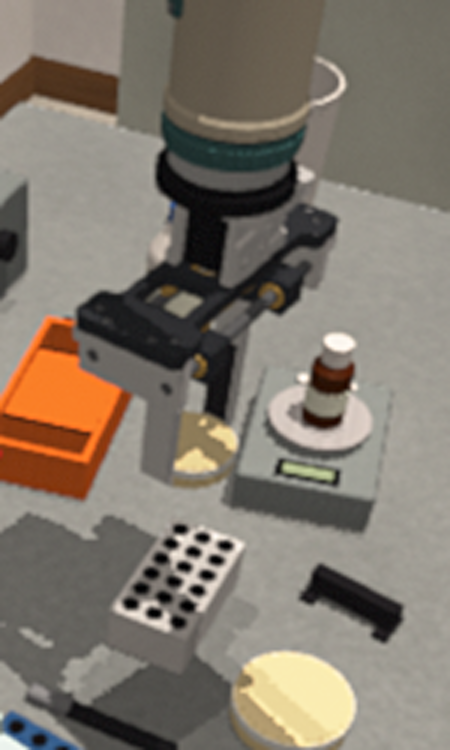

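Call:
arm_command(
  motion=[
    [[0.7,0,-0.8,0,0,0],[1.4,0,-1.6,0,0,0],[1.7,0,-1.9,0,0,0],[1.7,0,-1.9,0,0,0],[1.7,0,-1.9,0,0,0],[1.7,0,-1.9,0,0,0],[1.7,0,-1.9,0,0,0],[1.7,0,-1.9,0,0,0],[1.4,0.5,-1.6,0,0,0],[1,1,-1.1,0,0,0],[0.7,1,-0.8,0,0,0],[0,1,0,0,0,0]],
  ],
)

```text
clock: 15.2
tcp_pos: [0.6534, 0.0154, 0.1291]
tcp_rot: [-0.537, -0.459, 0.459, 0.538]
force: [0.1, -0.2, -0.2]
gripper_width: 0.633
```

Call:
arm_command(
  motion=[
    [[0,1,0,0,0,0],[0,1,0,0,0,0],[0,1,0,0,0,0],[0,1,0,0,0,0],[0,0.5,0,0,0,0],[0,0,0,0,0,0],[0,0,0,0,0,0]],
  ],
)

```text
clock: 15.78
tcp_pos: [0.6524, 0.0138, 0.0868]
tcp_rot: [-0.538, -0.459, 0.459, 0.538]
force: [-0.6, 0.4, 0.2]
gripper_width: 0.638
```

Run:
```python
from h import *
plan(.6535,.014,.038)
snap('scene','scene10'); crop('scene10',170,120,310,310,4,'k12')
```

```text
yaw now 80.88 q6 -85.8 turn wy 0.00 | shift cm after turn x 0.04 y(down) 4.88 z -0.10 | pos [0.6524 0.0138 0.0868] clock 15.78 f [-0.57  0.39  0.18] w 0.638 tooly [-1.e-04  1.e-04 -1.e+00]
```

View pics/k12.png

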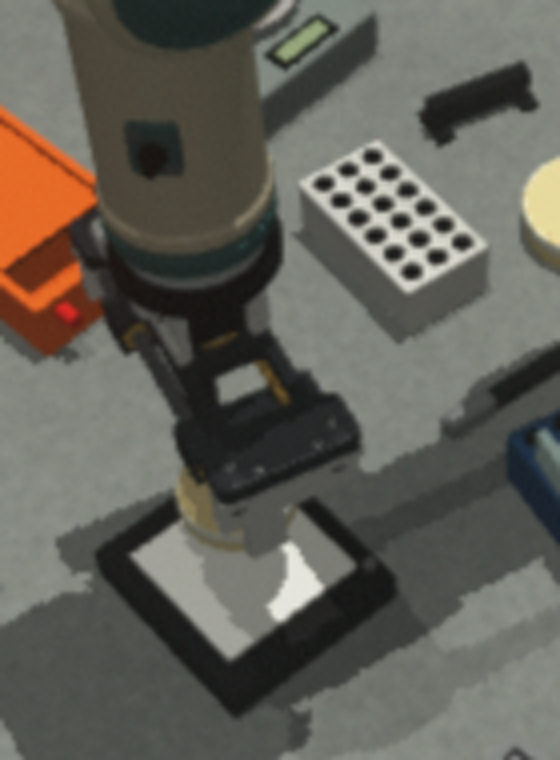

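Call:
arm_command(
  motion=[
    [[0,0.6,-0.1,0,0,0],[0,1,0,0,0,0],[0,1,0,0,0,0],[0,1,0,0,0,0],[0,0.6,0,0,0,0],[0,0.4,0,0,0,0],[0,0.2,0,0,0,0],[0,0.1,0,0,0,0],[0,0,0,0,0,0],[0,0,0,0,0,0]],
  ],
)

```text
clock: 16.67
tcp_pos: [0.6539, 0.0139, 0.0382]
tcp_rot: [0.538, 0.459, -0.459, -0.538]
force: [0.3, -0.1, -0.8]
gripper_width: 0.636
```

Call:
arm_command(
  motion=[
    [[0,0.1,0,0,0,0],[0,0,0,0,0,0],[0,0,0,0,0,0]],
  ],
)

```text
clock: 16.92
tcp_pos: [0.6537, 0.0139, 0.0371]
tcp_rot: [0.538, 0.459, -0.459, -0.538]
force: [-0.8, 0.3, 0.1]
gripper_width: 0.628
```

Call:
arm_command(
  motion=[
    [[0,0.08,0,0,0,0],[0,0.04,0,0,0,0],[0,0,0,0,0,0],[0,0,0,0,0,0]],
  ],
)

```text
clock: 17.25
tcp_pos: [0.6537, 0.0139, 0.036]
tcp_rot: [0.538, 0.459, -0.459, -0.538]
force: [-1.2, -0.5, 2.1]
gripper_width: 0.634
```

Contact. Release and rise.

Call:
arm_command(
  motion=[
    [[0,0,0,0,0,0],[0,0,0,0,0,0],[0,0,0,0,0,0],[0,0,0,0,0,0],[0,0,0,0,0,0],[0,0,0,0,0,0]],
  ],
  fingers=0.95,
)

```text
clock: 17.75
tcp_pos: [0.6535, 0.0139, 0.0355]
tcp_rot: [-0.538, -0.459, 0.459, 0.538]
force: [0.7, 0.3, 0.6]
gripper_width: 0.945
```

Call:
arm_command(
  motion=[
    [[0,-0.5,0,0,0,0],[0,-1,0,0,0,0],[0,-1.5,0,0,0,0],[0,-2,0,0,0,0],[0,-2,0,0,0,0],[0,-2,0,0,0,0],[0,-2,0,0,0,0],[0,-1.5,0,0,0,0],[0,-1,0,0,0,0]],
  ],
)

```text
clock: 18.5
tcp_pos: [0.6546, 0.0138, 0.1739]
tcp_rot: [0.539, 0.46, -0.458, -0.537]
force: [-0.3, -0.4, -0.1]
gripper_width: 0.95
```

Run:
```python
from h import *
plan(.4815,.1131,.15,-9)
s=snap('wrist','w11'); print(w2px(s,(.6535,.014,.04)))
```

```text
yaw now 80.90 q6 -85.8 turn wy 89.90 | shift cm after turn x -18.65 y(down) 2.36 z 7.11 | pos [0.6546 0.0138 0.1739] clock 18.50 f [-0.27 -0.4  -0.09] w 0.950 tooly [ 4.3e-03 -3.0e-04 -1.0e+00]
[277.54763263 195.38436316]
```

View pics/w11.png

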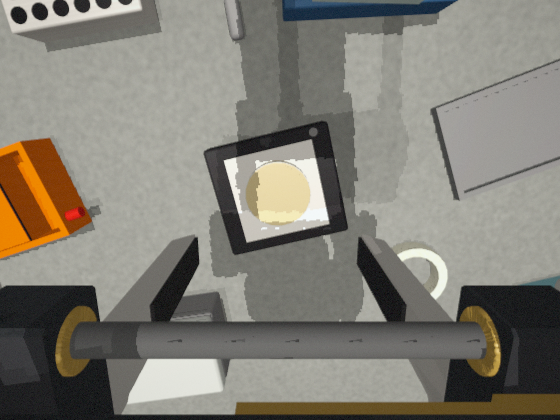

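Call:
arm_command(
  motion=[
    [[0,0,0,0,7,0],[0,0,0,0,7,0],[0,0,0,0,7,0],[0,0,0,0,7,0],[0,0,0,0,7,0],[0,0,0,0,7,0],[0,0,0,0,7,0],[0,0,0,0,7,0],[0,0,0,0,7,0],[0,0,0,0,7,0],[0,0,0,0,7,0],[0,0,0,0,7,0]],
  ],
  fingers=0.9,
)

```text
clock: 19.55
tcp_pos: [0.6531, 0.0139, 0.17]
tcp_rot: [-0.707, 0.022, -0.021, 0.707]
force: [-0.0, 0.2, 0.0]
gripper_width: 0.9
```

Call:
arm_command(
  motion=[
    [[-1,0,0.3,0,5.9,0],[-2,0,0.7,0,0,0],[-2.5,0,1,0,0,0],[-2.5,0,1,0,0,0],[-2.5,0,1,0,0,0],[-2.5,0,1,0,0,0],[-2.5,0,1,0,0,0],[-2,0.7,0.8,0,0,0],[-1.1,1,0.3,0,0,0],[0,1,0,0,0,0],[0,0,0,0,0,0],[0,0,0,0,0,0]],
  ],
)

```text
clock: 20.55
tcp_pos: [0.481, 0.1118, 0.1431]
tcp_rot: [0.705, -0.056, 0.055, -0.705]
force: [0.3, -0.2, 0.2]
gripper_width: 0.9
```

Run:
```python
from h import *
plan(.4815,.1131,.0555,-9)
s=snap('wrist','w12')
import itertools
c,sn=np.cos(np.radians(-9)),np.sin(np.radians(-9))
for a,b in [(-.028,-.0425),(.028,-.0425),(.028,.0425),(-.028,.0425)]:
    print(w2px(s,(.4815+c*a-sn*b,.1131+sn*a+c*b,.064)).round(1))
```

```text
yaw now -9.01 q6 14.0 turn wy -0.01 | shift cm after turn x 0.03 y(down) 8.76 z 0.14 | pos [0.481  0.1118 0.1431] clock 20.55 f [ 0.29 -0.24  0.17] w 0.900 tooly [-5.e-04 -2.e-04 -1.e+00]
[242.9 264.5]
[313.7 264.4]
[316.7 156.6]
[239.6 156.8]
```

View pics/w12.png

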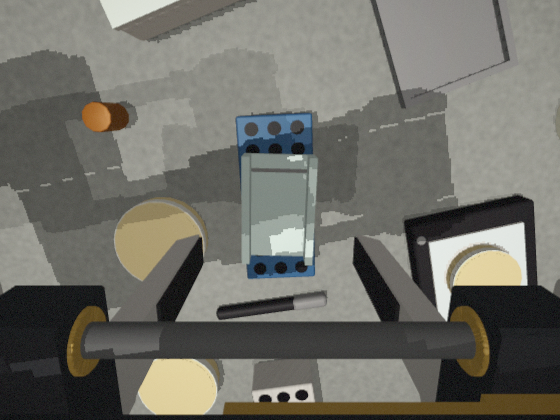

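Call:
arm_command(
  motion=[
    [[0,0.6,0.1,0,0,0],[0,1.2,0,0,0,0],[0,1.5,0,0,0,0],[0,1.5,0,0,0,0],[0,1.5,0,0,0,0],[0,1.2,0,0,0,0],[0,0.8,0,0,0,0],[0,0.4,0,0,0,0],[0,0,0,0,0,0],[0,0,0,0,0,0]],
  ],
)

```text
clock: 21.43
tcp_pos: [0.4813, 0.113, 0.0568]
tcp_rot: [-0.705, 0.055, -0.056, 0.705]
force: [0.2, -0.3, 0.0]
gripper_width: 0.9
```

Run:
```python
from h import *
plan(.4815,.1131,.0555,-9)
snap('side','side13'); crop('side13',200,160,340,310,4,'k13')
```

```text
yaw now -9.02 q6 14.2 turn wy -0.02 | shift cm after turn x 0.02 y(down) 0.13 z 0.01 | pos [0.4813 0.113  0.0568] clock 21.43 f [ 0.2  -0.33  0.05] w 0.900 tooly [ 5.e-04  1.e-04 -1.e+00]
```

View pics/k13.png

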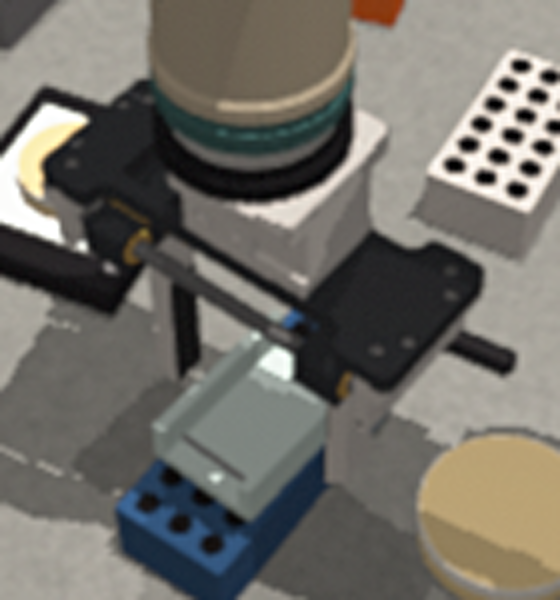

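Call:
arm_command(
  motion=[
    [[0,0.08,0,0,0,0],[0,0,0,0,0,0],[0,0,0,0,0,0],[0,0,0,0,0,0],[0,0,0,0,0,0],[0,0,0,0,0,0],[0,0,0,0,0,0],[0,0,0,0,0,0],[0,0,0,0,0,0]],
  ],
  fingers=0,
  force=14,
)

```text
clock: 22.23
tcp_pos: [0.4808, 0.1132, 0.0561]
tcp_rot: [-0.705, 0.055, -0.056, 0.705]
force: [-0.9, -0.3, 3.2]
gripper_width: 0.595
```

Call:
arm_command(
  motion=[
    [[0,-0.4,0,0,0,0],[0,-0.6,0,0,0,0],[0,-1,0,0,0,0],[0,-1.5,0,0,0,0],[0,-2,0,0,0,0],[0,-2,0,0,0,0],[0,-2,0,0,0,0],[0,-1.5,0,0,0,0],[0,-0.6,0,0,0,0],[0,0,0,0,0,0]],
  ],
)

```text
clock: 23.07
tcp_pos: [0.4816, 0.1132, 0.1734]
tcp_rot: [-0.705, 0.054, -0.057, 0.705]
force: [0.4, -0.0, -0.9]
gripper_width: 0.597
```

Run:
```python
from h import *
plan(.6285,-.2815,.15,9.9)
snap('side','side14'); crop('side14',180,60,340,310,3,'k14')
```

```text
yaw now -9.00 q6 14.2 turn wy -18.90 | shift cm after turn x 7.67 y(down) 2.33 z -41.41 | pos [0.4816 0.1132 0.1734] clock 23.07 f [ 0.39 -0.   -0.92] w 0.597 tooly [ 3.4e-03  4.0e-04 -1.0e+00]
```

View pics/k14.png

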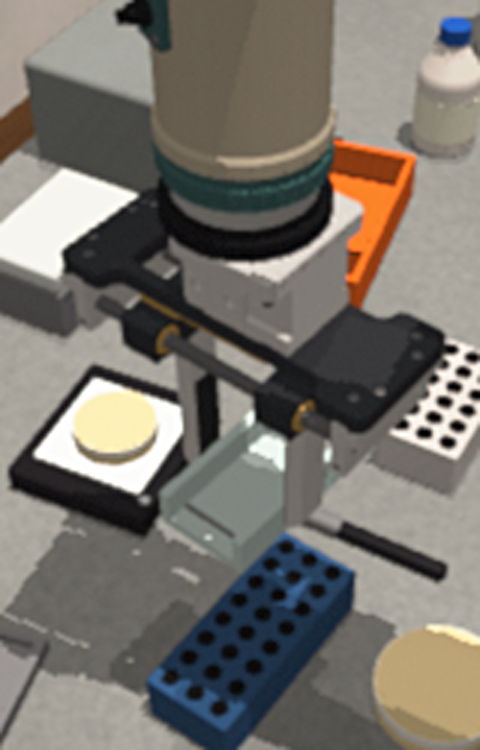

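Call:
arm_command(
  motion=[
    [[0,0,0,0,-4.9,0],[0,0,0,0,-7,0],[0,0,0,0,-7,0],[0.2,0,-1.2,0,0,0],[0.4,0,-2.2,0,0,0],[0.5,0,-2.7,0,0,0],[0.5,0,-2.7,0,0,0],[0.5,0,-2.7,0,0,0],[0.5,0,-2.7,0,0,0],[0.5,0,-2.7,0,0,0],[0.5,0,-2.7,0,0,0],[0.5,0,-2.7,0,0,0]],
  ],
)

```text
clock: 24.12
tcp_pos: [0.559, -0.1018, 0.1705]
tcp_rot: [-0.704, -0.059, 0.06, 0.705]
force: [0.1, 0.3, -0.5]
gripper_width: 0.595
```

Call:
arm_command(
  motion=[
    [[0.5,0,-2.7,0,0,0],[0.5,0,-2.7,0,0,0],[0.5,0,-2.7,0,0,0],[0.5,0,-2.7,0,0,0],[0.5,0,-2.7,0,0,0],[0.5,0,-2.7,0,0,0],[0.4,0,-2.2,0,0,0],[0.2,0,-1.2,0,0,0],[0,0,0,0,0,0],[0,0,0,0,0,0]],
  ],
)

```text
clock: 24.95
tcp_pos: [0.6277, -0.2864, 0.1705]
tcp_rot: [-0.704, -0.059, 0.061, 0.705]
force: [-0.3, -0.8, -0.3]
gripper_width: 0.598
```

Run:
```python
from h import *
plan(.6285,-.2815,.09,9.9)
s=snap('wrist','w15')
c,sn=np.cos(np.radians(9.9)),np.sin(np.radians(9.9))
for a,b in [(-.046,-.09),(.046,-.09),(.046,.09),(-.046,.09)]:
    print(w2px(s,(.6285+c*a-sn*b,-.2815+sn*a+c*b,.041)).round(1))
```

```text
yaw now 9.76 q6 -40.1 turn wy -0.14 | shift cm after turn x 0.18 y(down) 8.05 z 0.45 | pos [ 0.6277 -0.2864  0.1705] clock 24.95 f [-0.25 -0.84 -0.29] w 0.598 tooly [-0.0022  0.0021 -1.    ]
[232.4 284.8]
[327.7 284.5]
[334.8  88.1]
[224.2  88.6]
```

View pics/w15.png

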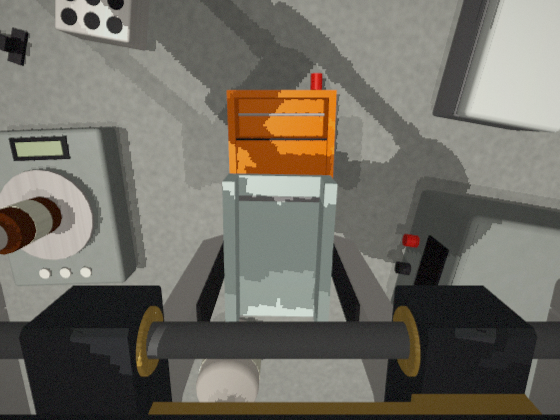

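Call:
arm_command(
  motion=[
    [[0.15,0.4,0.25,0,0,0],[0.15,0.8,0.2,0,0,0],[0,1.2,0,0,0,0],[0,1.5,0,0,0,0],[0,1.5,0,0,0,0],[0,1.5,0,0,0,0],[0,1.2,0,0,0,0],[0,1,0,0,0,0],[0,0.8,0,0,0,0],[0,0.6,0,0,0,0],[0,0,0,0,0,0],[0,0,0,0,0,0]],
  ],
)

```text
clock: 26.0
tcp_pos: [0.6309, -0.2815, 0.0668]
tcp_rot: [-0.704, -0.061, 0.061, 0.704]
force: [-0.1, -0.7, -1.1]
gripper_width: 0.596
```

Run:
```python
from h import *
plan(.630,-.281,.0525,9.9)
snap('side','side16'); crop('side16',220,0,380,180,4,'k16')
snap('scene','scene16'); crop('scene16',90,80,260,230,4,'k17')
```

```text
yaw now 9.90 q6 -39.7 turn wy -0.00 | shift cm after turn x -0.08 y(down) 1.43 z 0.06 | pos [ 0.6309 -0.2815  0.0668] clock 26.00 f [-0.08 -0.66 -1.11] w 0.596 tooly [ 2.e-04  0.e+00 -1.e+00]
```

View pics/k16.png

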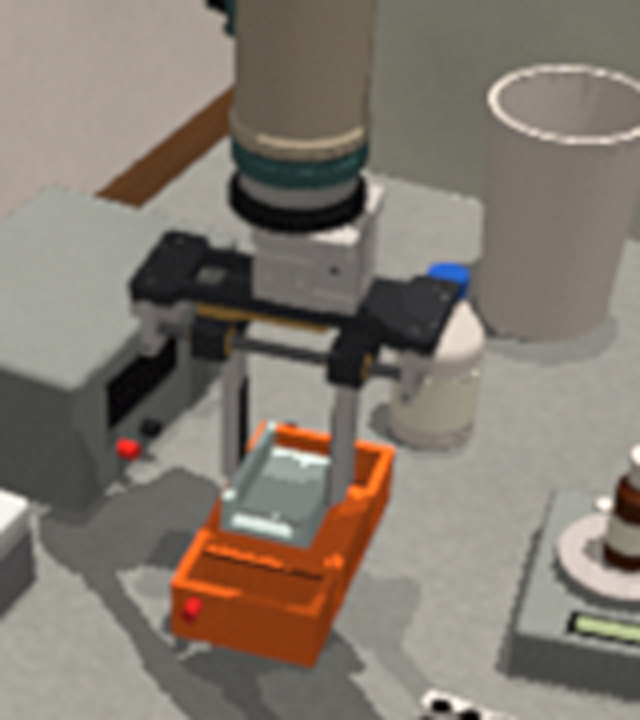

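View pics/k17.png

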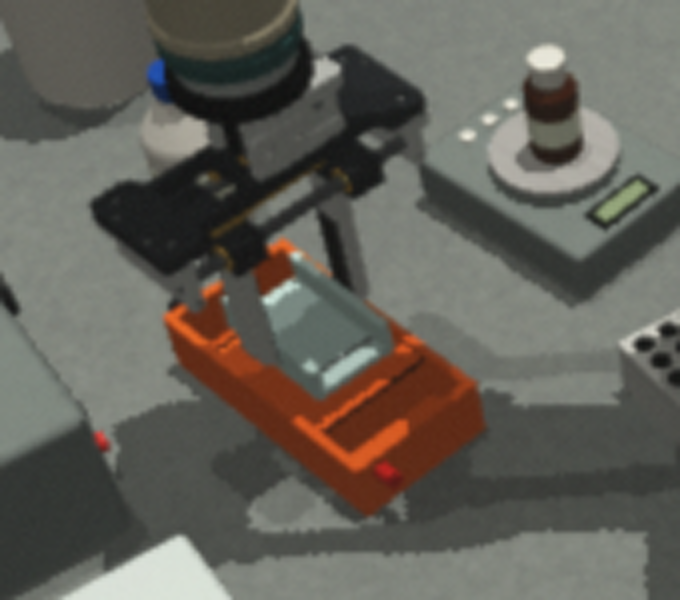

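Call:
arm_command(
  motion=[
    [[-0.05,0.3,0,0,0,0],[0,0.4,0,0,0,0],[0,0.3,0,0,0,0],[0,0.2,0,0,0,0],[0,0.15,0,0,0,0],[0,0.05,0,0,0,0],[0,0,0,0,0,0],[0,0,0,0,0,0]],
  ],
)

```text
clock: 26.77
tcp_pos: [0.6303, -0.2816, 0.0528]
tcp_rot: [-0.704, -0.061, 0.061, 0.704]
force: [0.2, 0.0, -0.5]
gripper_width: 0.597
```

Call:
arm_command(
  motion=[
    [[0,0.06,0,0,0,0],[0,0,0,0,0,0],[0,0,0,0,0,0]],
  ],
)

```text
clock: 27.02
tcp_pos: [0.6303, -0.2816, 0.0523]
tcp_rot: [-0.704, -0.061, 0.061, 0.704]
force: [-0.2, 0.3, -1.1]
gripper_width: 0.598
```

Call:
arm_command(
  motion=[
    [[0,0.06,0,0,0,0],[0,0,0,0,0,0],[0,0,0,0,0,0]],
  ],
)

```text
clock: 27.27
tcp_pos: [0.6304, -0.2816, 0.0521]
tcp_rot: [0.705, 0.061, -0.061, -0.704]
force: [-1.5, 0.1, 2.7]
gripper_width: 0.599
```

Call:
arm_command(
  motion=[
    [[0,0,0,0,0,0],[0,0,0,0,0,0],[0,0,0,0,0,0],[0,0,0,0,0,0],[0,0,0,0,0,0]],
  ],
  fingers=0.8,
)

```text
clock: 27.68
tcp_pos: [0.6302, -0.2815, 0.0514]
tcp_rot: [-0.704, -0.061, 0.061, 0.705]
force: [-1.5, -0.6, -0.4]
gripper_width: 0.799
```

Call:
arm_command(
  motion=[
    [[0,-0.4,0,0,0,0],[0,-1,0,0,0,0],[0,-1.5,0,0,0,0],[0,-2,0,0,0,0],[0,-2,0,0,0,0],[0,-2,0,0,0,0],[0,-2,0,0,0,0],[0,-1,0,0,0,0],[0,0,2.5,0,0,0],[0,0,2.5,0,0,0],[0,0,2.5,0,0,0]],
  ],
)

```text
clock: 28.6
tcp_pos: [0.6172, -0.2073, 0.1711]
tcp_rot: [0.705, 0.061, -0.06, -0.704]
force: [0.1, 0.2, -0.1]
gripper_width: 0.803
```

Run:
```python
from h import *
plan(.455,-.1225,.15,0.3)
s=snap('wrist','w18')
snap('side','side18'); crop('side18',220,60,380,180,4.5,'k18')
```

```text
yaw now 9.83 q6 -34.5 turn wy 9.53 | shift cm after turn x -16.17 y(down) 2.09 z 8.56 | pos [ 0.6172 -0.2073  0.1711] clock 28.60 f [ 0.06  0.2  -0.05] w 0.803 tooly [ 7.e-04 -1.e-04 -1.e+00]
```

View pics/k18.png

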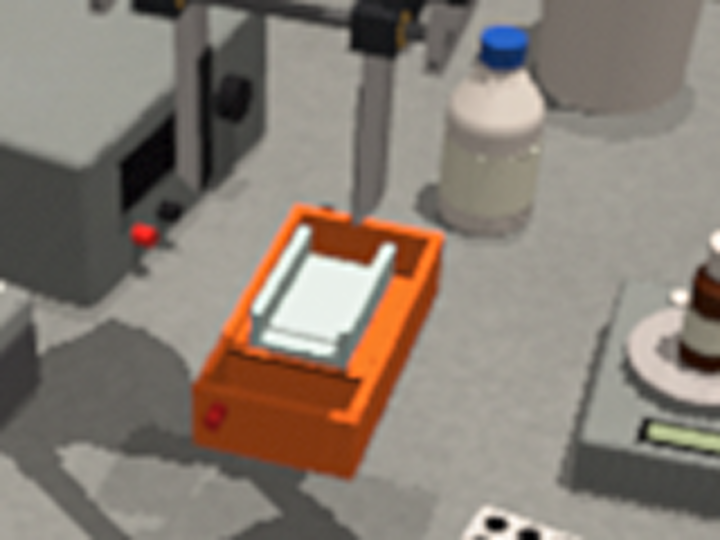

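View pics/w18.png

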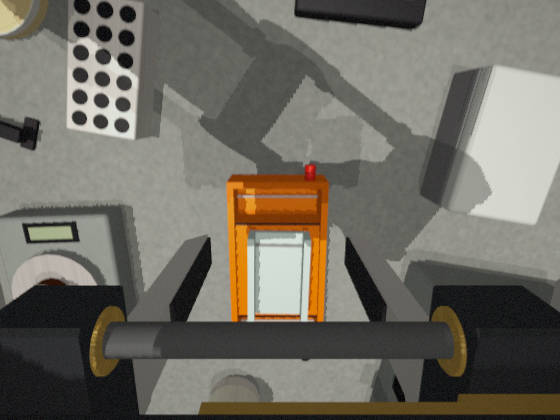

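Call:
arm_command(
  motion=[
    [[0,0,0,0,4.8,0],[0,0,0,0,4.73,0],[-1,0,0.5,0,0,0],[-2,0,1,0,0,0],[-2.5,0,1.35,0,0,0],[-2.5,0,1.35,0,0,0],[-2.5,0,1.35,0,0,0],[-2.5,0,1.3,0,0,0],[-2,0.6,1,0,0,0],[-1.2,1,0.7,0,0,0],[0,0.5,0,0,0,0],[0,0,0,0,0,0]],
  ],
  fingers=0.9,
)

```text
clock: 29.7
tcp_pos: [0.4545, -0.1235, 0.1491]
tcp_rot: [0.707, 0.002, -0.002, -0.707]
force: [0.7, -0.3, 0.2]
gripper_width: 0.899
```

Run:
```python
from h import *
plan(.455,-.1225,.025,0.3)
s=snap('wrist','w19')
for a,b in [(-.03,-.055),(.03,-.055),(.03,.055),(-.03,.055)]:
    print(w2px(s,(.455+a,-.1225+b,.04)).round(1))
crop('w19',180,120,380,290,4,'k19')
```

```text
yaw now 0.36 q6 -24.0 turn wy 0.06 | shift cm after turn x 0.06 y(down) 12.41 z 0.10 | pos [ 0.4545 -0.1235  0.1491] clock 29.70 f [ 0.73 -0.29  0.16] w 0.899 tooly [-5.e-04 -1.e-04 -1.e+00]
[244.2 263.2]
[312.  263.5]
[316.2 137.2]
[241.4 136.8]
```

View pics/k19.png

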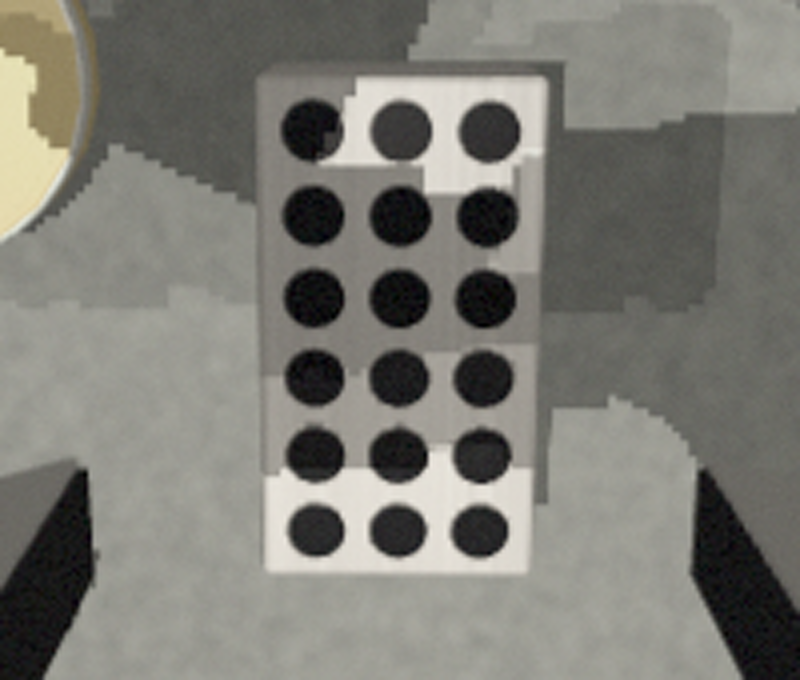

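Call:
arm_command(
  motion=[
    [[0.05,0.8,0.05,0,0,0],[0,1.6,0,0,0,0],[0,2,0,0,0,0],[0,2,0,0,0,0],[0,2,0,0,0,0],[0,1.6,0,0,0,0],[0,1.2,0,0,0,0],[0,0.8,0,0,0,0],[0,0.4,0,0,0,0],[0,0,0,0,0,0],[0,0,0,0,0,0]],
  ],
)

```text
clock: 30.67
tcp_pos: [0.4561, -0.1231, 0.0257]
tcp_rot: [0.707, 0.002, -0.002, -0.707]
force: [-0.4, 1.0, -0.0]
gripper_width: 0.897
```

Call:
arm_command(
  motion=[
    [[0,0,0,0,0,0],[0,0,0,0,0,0],[0,0,0,0,0,0],[0,0,0,0,0,0],[0,0,0,0,0,0],[0,0,0,0,0,0],[0,0,0,0,0,0],[0,0,0,0,0,0],[0,0,0,0,0,0]],
  ],
  fingers=0,
  force=45,
)

```text
clock: 31.42
tcp_pos: [0.4557, -0.1228, 0.0261]
tcp_rot: [0.707, 0.003, -0.002, -0.707]
force: [0.1, 0.7, 6.0]
gripper_width: 0.637
```

Call:
arm_command(
  motion=[
    [[0,-0.4,0,0,0,0],[0,-0.6,0,0,0,0],[0,-1,0,0,0,0],[0,-1.5,0,0,0,0],[0,-2,0,0,0,0],[0,-2,0,0,0,0],[0,-2,0,0,0,0],[0,-2,0,0,0,0],[0,-2,0,0,0,0],[0,-1.2,0,0,0,0],[0,-0.5,0,0,0,0],[0,0,0,0,0,0]],
  ],
)

```text
clock: 32.42
tcp_pos: [0.4552, -0.1227, 0.1779]
tcp_rot: [0.707, 0.002, -0.002, -0.707]
force: [-0.6, -0.4, -7.6]
gripper_width: 0.633
```

Run:
```python
from h import *
plan(.4288,.3482,.18,11.2)
snap('side','side20'); crop('side20',200,0,420,250,3,'k20')
```

```text
yaw now 0.37 q6 -23.9 turn wy -10.83 | shift cm after turn x 6.56 y(down) -0.21 z 46.70 | pos [ 0.4552 -0.1227  0.1779] clock 32.42 f [-0.57 -0.45 -7.62] w 0.633 tooly [ 4.e-04 -1.e-04 -1.e+00]
```

View pics/k20.png

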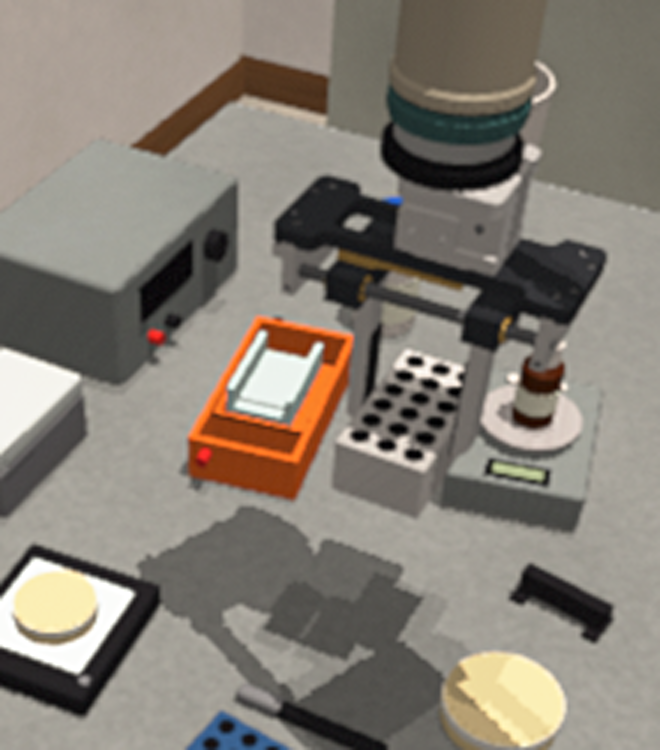

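Call:
arm_command(
  motion=[
    [[0,0,0,0,-5.4,0],[0,0,0,0,-5.4,0],[0.2,0,1,0,0,0],[0.3,0,2,0,0,0],[0.35,0,2.4,0,0,0],[0.35,0,2.4,0,0,0],[0.35,0,2.4,0,0,0],[0.35,0,2.4,0,0,0],[0.35,0,2.4,0,0,0],[0.35,0,2.4,0,0,0],[0.35,0,2.4,0,0,0],[0.35,0,2.4,0,0,0]],
  ],
)

```text
clock: 33.47
tcp_pos: [0.443, 0.1033, 0.1764]
tcp_rot: [-0.704, -0.067, 0.069, 0.704]
force: [1.1, -0.4, -6.1]
gripper_width: 0.638
```

Call:
arm_command(
  motion=[
    [[0.35,0,2.4,0,0,0],[0.35,0,2.4,0,0,0],[0.35,0,2.4,0,0,0],[0.35,0,2.4,0,0,0],[0.35,0,2.4,0,0,0],[0.35,0,2.4,0,0,0],[0.35,0,2.4,0,0,0],[0.35,0,2.4,0,0,0],[0.3,0,2,0,0,0],[0.2,0,1.4,0,0,0],[0.1,0,0.8,0,0,0],[0,0,0,0,0,0]],
  ],
)

```text
clock: 34.47
tcp_pos: [0.4319, 0.3389, 0.1767]
tcp_rot: [-0.704, -0.068, 0.07, 0.704]
force: [0.7, -0.3, -7.3]
gripper_width: 0.636
```

Run:
```python
from h import *
plan(.4288,.3482,.10,11.2)
s=snap('wrist','w21')
c,sn=np.cos(np.radians(11.2)),np.sin(np.radians(11.2))
for w,l in [(.11,.16),(.08,.13)]:
  for a,b in [(-1,-1),(1,-1),(1,1),(-1,1)]:
    a=a*w/2;b=b*l/2
    print(w2px(s,(.4288+c*a-sn*b,.3482+sn*a+c*b,.058)).round(1))
```

```text
yaw now 11.21 q6 19.6 turn wy 0.01 | shift cm after turn x -0.11 y(down) 7.67 z 0.97 | pos [0.4319 0.3389 0.1767] clock 34.47 f [ 0.73 -0.29 -7.32] w 0.636 tooly [-1.6e-03 -1.0e-04 -1.0e+00]
[217.2 275.3]
[336.2 275.2]
[344.6  93.5]
[207.8  93.7]
[232.8 260.3]
[320.4 260.2]
[325.3 112.8]
[227.2 113. ]
```

View pics/w21.png

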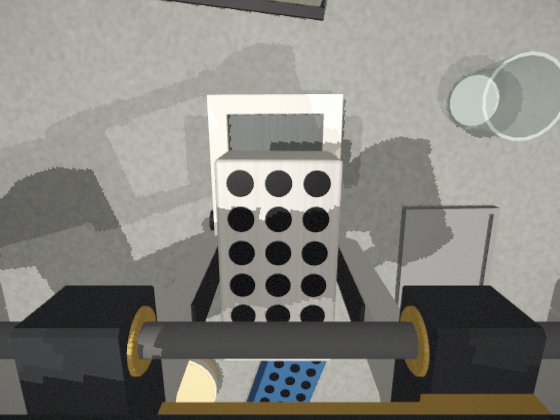

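Call:
arm_command(
  motion=[
    [[-0.05,0.4,0.4,0,0,0],[-0.05,0.8,0.4,0,0,0],[0,1,0.15,0,0,0],[0,1.2,0,0,0,0],[0,1.2,0,0,0,0],[0,1.2,0,0,0,0],[0,1,0,0,0,0],[0,0.8,0,0,0,0],[0,0.6,0,0,0,0],[0,0,0,0,0,0],[0,0,0,0,0,0]],
  ],
)

```text
clock: 35.43
tcp_pos: [0.4299, 0.3467, 0.0954]
tcp_rot: [0.704, 0.069, -0.069, -0.704]
force: [0.1, 0.1, -6.9]
gripper_width: 0.638
```

Run:
```python
from h import *
plan(.4288,.3482,.0765,11.2)
snap('scene','scene22'); crop('scene22',330,180,530,380,3.5,'k22')
```

```text
yaw now 11.16 q6 20.5 turn wy -0.04 | shift cm after turn x -0.08 y(down) 1.89 z 0.17 | pos [0.4299 0.3467 0.0954] clock 35.43 f [ 0.09  0.13 -6.88] w 0.638 tooly [-3.e-04 -1.e-04 -1.e+00]
```

View pics/k22.png

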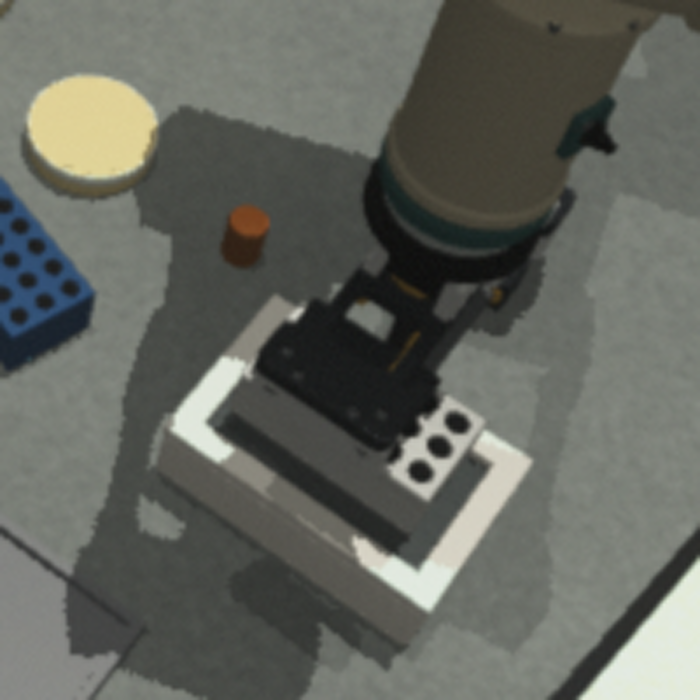

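Call:
arm_command(
  motion=[
    [[-0.05,0.4,0.1,0,0,0],[0,0.5,0.05,0,0,0],[0,0.4,0,0,0,0],[0,0.3,0,0,0,0],[0,0.2,0,0,0,0],[0,0.08,0,0,0,0],[0,0,0,0,0,0],[0,0,0,0,0,0]],
  ],
)

```text
clock: 36.15
tcp_pos: [0.4292, 0.3482, 0.0769]
tcp_rot: [-0.704, -0.069, 0.069, 0.704]
force: [0.2, -0.2, -7.5]
gripper_width: 0.634
```

Call:
arm_command(
  motion=[
    [[0,0.06,0,0,0,0],[0,0,0,0,0,0],[0,0,0,0,0,0]],
  ],
)

```text
clock: 36.4
tcp_pos: [0.4292, 0.3482, 0.0763]
tcp_rot: [-0.704, -0.069, 0.069, 0.704]
force: [0.1, 0.3, -7.8]
gripper_width: 0.634
```

Call:
arm_command(
  motion=[
    [[0,0.06,0,0,0,0],[0,0,0,0,0,0],[0,0,0,0,0,0]],
  ],
)

```text
clock: 36.65
tcp_pos: [0.4293, 0.3482, 0.0761]
tcp_rot: [-0.704, -0.069, 0.069, 0.704]
force: [-1.4, 0.2, -4.2]
gripper_width: 0.636
```

Call:
arm_command(
  motion=[
    [[0,0.04,0,0,0,0],[0,0,0,0,0,0],[0,0,0,0,0,0]],
  ],
)

```text
clock: 36.9
tcp_pos: [0.4292, 0.3482, 0.0761]
tcp_rot: [-0.704, -0.069, 0.069, 0.704]
force: [-2.2, -1.1, 2.2]
gripper_width: 0.638
```

Call:
arm_command(
  motion=[
    [[0,0,0,0,0,0],[0,0,0,0,0,0],[0,0,0,0,0,0],[0,0,0,0,0,0],[0,0,0,0,0,0]],
  ],
  fingers=0.85,
  force=20,
)

```text
clock: 37.32
tcp_pos: [0.4294, 0.3483, 0.0752]
tcp_rot: [-0.704, -0.069, 0.069, 0.704]
force: [0.2, 0.3, 0.2]
gripper_width: 0.855
```

Call:
arm_command(
  motion=[
    [[0,-0.4,0,0,0,0],[0,-1,0,0,0,0],[0,-1.5,0,0,0,0],[0,-2,0,0,0,0],[0,-2,0,0,0,0],[0,-2,0,0,0,0],[0,-1,0,0,0,0],[0,0,-1.5,0,0,0],[0,0,-2.5,0,0,0],[0,0,-2.5,0,0,0],[0,0,-1.5,0,0,0]],
  ],
)

```text
clock: 38.23
tcp_pos: [0.4446, 0.2678, 0.1746]
tcp_rot: [0.704, 0.069, -0.069, -0.703]
force: [-0.1, 0.0, -1.1]
gripper_width: 0.85
```

Run:
```python
from h import *
plan(.480,.117,.15,-6.6)
s=snap('wrist','w23')
```

```text
yaw now 11.16 q6 12.3 turn wy 17.76 | shift cm after turn x 5.25 y(down) 2.47 z -14.57 | pos [0.4446 0.2678 0.1746] clock 38.23 f [-0.1   0.01 -1.11] w 0.850 tooly [ 3.e-04 -9.e-04 -1.e+00]
```

View pics/w23.png

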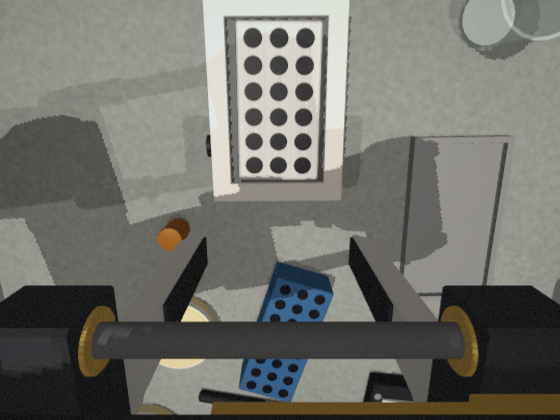

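Call:
arm_command(
  motion=[
    [[0,0,0,0,6,0],[0,0,0,0,6,0],[0,0,0,0,5.76,0],[0.4,0,-1.2,0,0,0],[0.9,0,-2.4,0,0,0],[0.9,0,-2.5,0,0,0],[0.9,0,-2.5,0,0,0],[0.9,0.5,-2.5,0,0,0],[0.8,1,-2.2,0,0,0],[0.45,0.9,-1.27,0,0,0],[0,0,0,0,0,0],[0,0,0,0,0,0]],
  ],
  fingers=0.9,
)

```text
clock: 39.28
tcp_pos: [0.4797, 0.1183, 0.15]
tcp_rot: [-0.706, 0.041, -0.04, 0.706]
force: [0.0, -0.2, 0.3]
gripper_width: 0.898
```

Run:
```python
from h import *
plan(.480,.117,.023,-6.6)
s=snap('wrist','w24')
c,sn=np.cos(np.radians(-6.6)),np.sin(np.radians(-6.6))
for a,b in [(-.03,-.07),(.03,-.07),(.03,.07),(-.03,.07)]:
    print(w2px(s,(.480+c*a-sn*b,.117+sn*a+c*b,.04)).round(1))
```

```text
yaw now -6.61 q6 12.4 turn wy -0.01 | shift cm after turn x 0.06 y(down) 12.70 z -0.13 | pos [0.4797 0.1183 0.15  ] clock 39.28 f [ 0.04 -0.22  0.27] w 0.898 tooly [-1.2e-03  4.0e-04 -1.0e+00]
[245.2 280.7]
[311.8 280.6]
[316.  120.6]
[240.6 120.7]
```

View pics/w24.png

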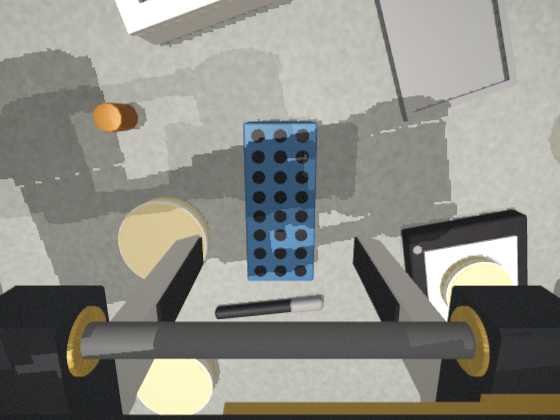

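Call:
arm_command(
  motion=[
    [[0.1,0.8,-0.1,0,0,0],[0.1,1.6,0,0,0,0],[0,2,0,0,0,0],[0,2,0,0,0,0],[0,2,0,0,0,0],[0,1.6,0,0,0,0],[0,1.4,0,0,0,0],[0,0.9,0,0,0,0],[0,0.4,0,0,0,0],[0,0,0,0,0,0],[0,0,0,0,0,0]],
  ],
)

```text
clock: 40.25
tcp_pos: [0.4823, 0.1181, 0.0236]
tcp_rot: [-0.706, 0.04, -0.041, 0.706]
force: [-0.1, -0.3, -1.3]
gripper_width: 0.902
```

Call:
arm_command(
  motion=[
    [[0,0,0,0,0,0],[0,0,0,0,0,0],[0,0,0,0,0,0],[0,0,0,0,0,0],[0,0,0,0,0,0],[0,0,0,0,0,0],[0,0,0,0,0,0],[0,0,0,0,0,0],[0,0,0,0,0,0]],
  ],
  fingers=0,
  force=25,
)

```text
clock: 41.0
tcp_pos: [0.4821, 0.1176, 0.0237]
tcp_rot: [-0.706, 0.041, -0.041, 0.706]
force: [-1.4, -0.1, 5.6]
gripper_width: 0.636
```

Call:
arm_command(
  motion=[
    [[0,-0.4,0,0,0,0],[0,-0.6,0,0,0,0],[0,-1,0,0,0,0],[0,-1.5,0,0,0,0],[0,-2,0,0,0,0],[0,-2,0,0,0,0],[0,-2,0,0,0,0],[0,-2,0,0,0,0],[0,-2,0,0,0,0],[0,-0.6,0,0,0,0],[0,0,0,0,0,0],[0,0,0,0,0,0]],
  ],
)

```text
clock: 42.0
tcp_pos: [0.4814, 0.1176, 0.1637]
tcp_rot: [0.706, -0.041, 0.04, -0.706]
force: [-1.0, 1.0, -2.5]
gripper_width: 0.633
```

Run:
```python
from h import *
plan(.628,.271,.16,12.1)
snap('side','side25'); crop('side25',120,60,380,350,2.5,'k25')
```

```text
yaw now -6.60 q6 12.3 turn wy -18.70 | shift cm after turn x 17.55 y(down) 0.35 z 11.93 | pos [0.4814 0.1176 0.1637] clock 42.00 f [-1.03  1.04 -2.46] w 0.633 tooly [-7.e-04 -0.e+00 -1.e+00]
```

View pics/k25.png

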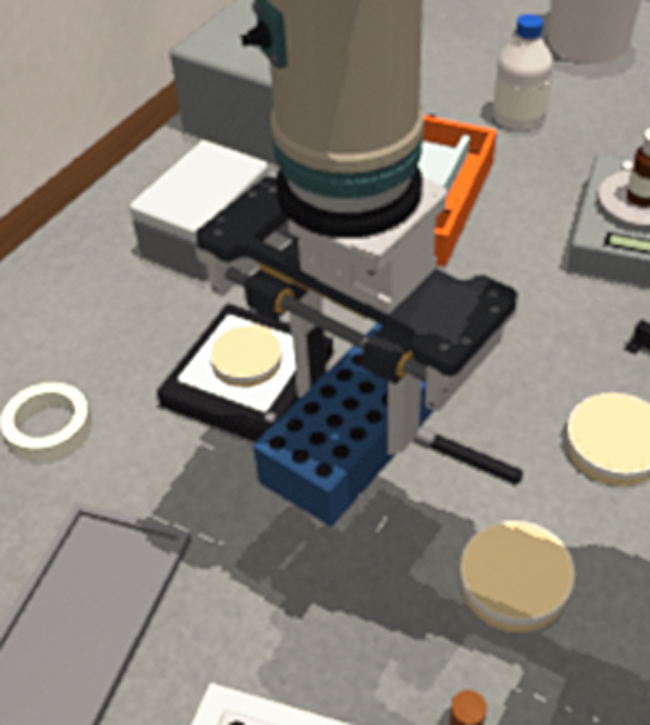

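Call:
arm_command(
  motion=[
    [[0,0,0,0,-6,0],[0,0,0,0,-6.7,0],[0,0,0,0,-6,0],[1,0,0.7,0,0,0],[2,0,1.4,0,0,0],[2.2,0,1.5,0,0,0],[2.2,0,1.5,0,0,0],[2.2,0,1.5,0,0,0],[2.2,0,1.5,0,0,0],[2.2,0,1.5,0,0,0],[2,0,1.4,0,0,0],[1.5,0,0.9,0,0,0]],
  ],
)

```text
clock: 43.05
tcp_pos: [0.6293, 0.2734, 0.162]
tcp_rot: [-0.703, -0.073, 0.074, 0.704]
force: [0.2, 0.3, -1.9]
gripper_width: 0.635
```

Call:
arm_command(
  motion=[
    [[0,0,0,0,0,0],[0,0,0,0,0,0]],
  ],
)

```text
clock: 43.22
tcp_pos: [0.6278, 0.2715, 0.162]
tcp_rot: [0.703, 0.073, -0.075, -0.703]
force: [-1.0, -0.5, -1.7]
gripper_width: 0.638
```

Run:
```python
from h import *
plan(.628,.271,.05,12.1)
s=snap('wrist','w26')
c,sn=np.cos(np.radians(12.1)),np.sin(np.radians(12.1))
for a,b in [(-.048,-.088),(.048,-.088),(.048,.088),(-.048,.088)]:
    print(w2px(s,(.628+c*a-sn*b,.271+sn*a+c*b,.012)).round(1))
```

```text
yaw now 12.06 q6 5.5 turn wy -0.04 | shift cm after turn x 0.05 y(down) 11.20 z -0.05 | pos [0.6278 0.2715 0.162 ] clock 43.22 f [-0.98 -0.55 -1.67] w 0.638 tooly [-0.0032 -0.001  -1.    ]
[231.7 277.4]
[325.3 277.3]
[331.8  97.8]
[224.4  98.1]
```

View pics/w26.png

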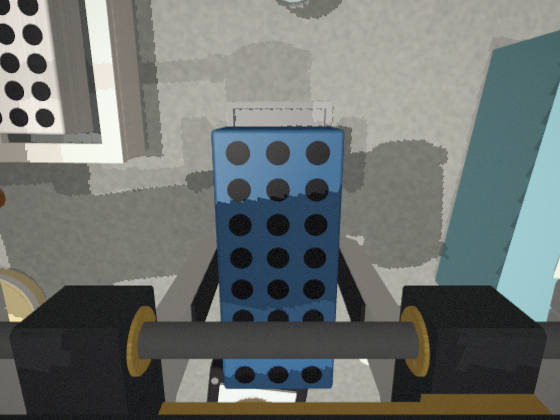

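Run:
```python
from h import *
crop('w26',200,80,360,150,5,'k26')
s=load('w23')
c,sn=np.cos(np.radians(12.1)),np.sin(np.radians(12.1))
for a,b in [(-.048,-.088),(.048,-.088),(.048,.088),(-.048,.088)]:
    print(w2px(s,(.628+c*a-sn*b,.271+sn*a+c*b,.012)).round(1))
crop('w23',380,110,540,310,4,'k27')
```

```text
[401.2 299. ]
[489.7 297.5]
[515.9 132.1]
[415.  133.9]
```

View pics/k26.png

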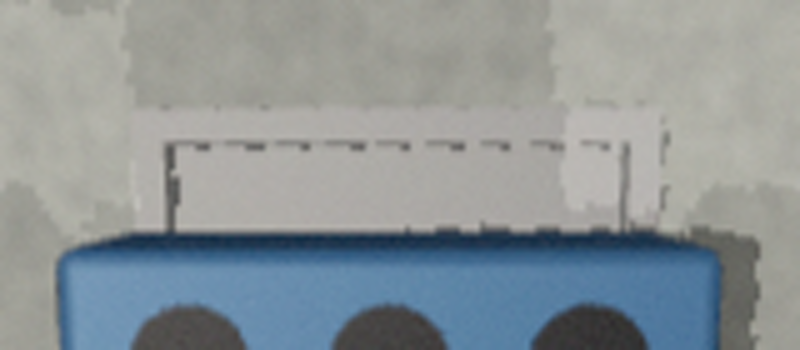

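View pics/k27.png

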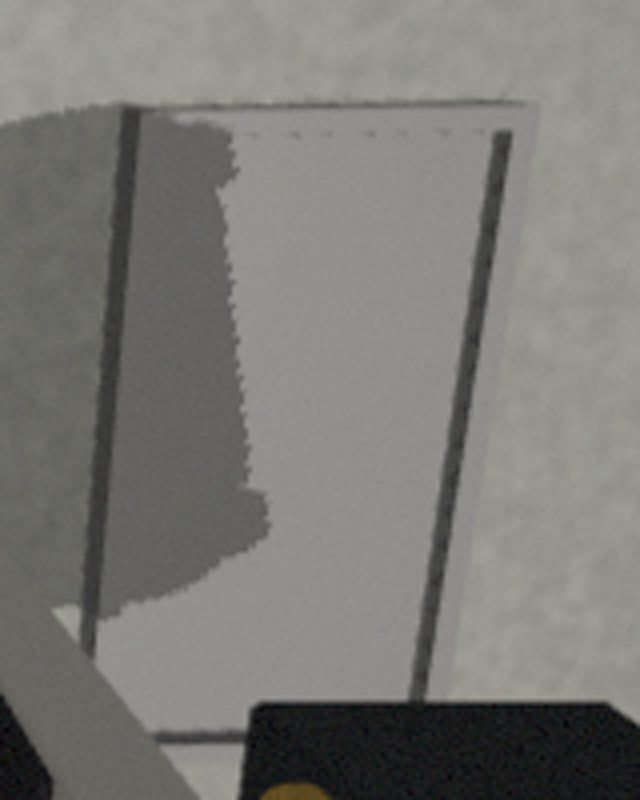

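Call:
arm_command(
  motion=[
    [[0.05,0.6,-0.1,0,0,0],[0,1.2,-0.15,0,0,0],[0,1.6,0,0,0,0],[0,1.6,0,0,0,0],[0,1.6,0,0,0,0],[0,1.4,0,0,0,0],[0,1.2,0,0,0,0],[0,1,0,0,0,0],[0,0.8,0,0,0,0],[0,0.6,0,0,0,0],[0,0,0,0,0,0],[0,0,0,0,0,0]],
  ],
)

```text
clock: 44.27
tcp_pos: [0.6292, 0.2684, 0.0483]
tcp_rot: [-0.703, -0.075, 0.074, 0.703]
force: [0.4, 0.4, -1.9]
gripper_width: 0.638
```

Run:
```python
from h import *
plan(.629,.269,.029,12.1)
snap('side','side28'); crop('side28',60,130,280,400,2.7,'k28')
snap('scene','scene28'); crop('scene28',230,200,420,410,3,'k29')
```

```text
yaw now 12.10 q6 5.2 turn wy 0.00 | shift cm after turn x -0.00 y(down) 1.93 z 0.07 | pos [0.6292 0.2684 0.0483] clock 44.27 f [ 0.42  0.37 -1.9 ] w 0.638 tooly [ 1.e-04  1.e-04 -1.e+00]
```

View pics/k28.png

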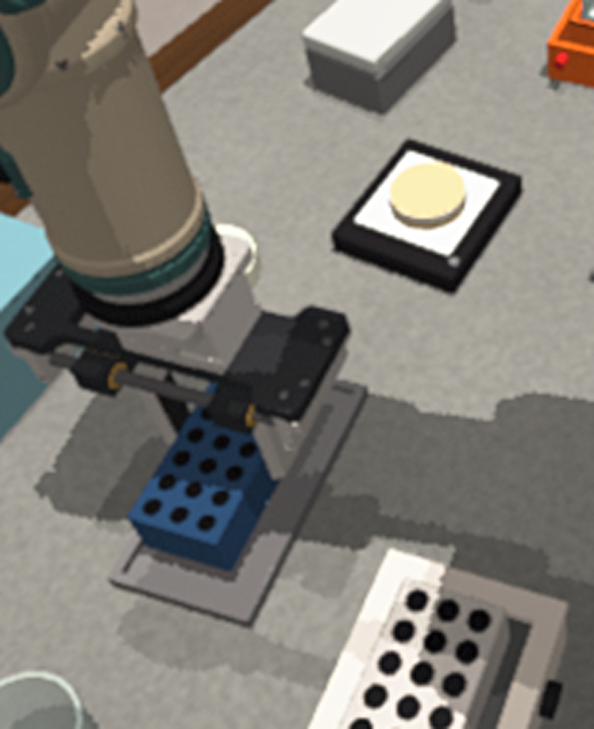

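View pics/k29.png

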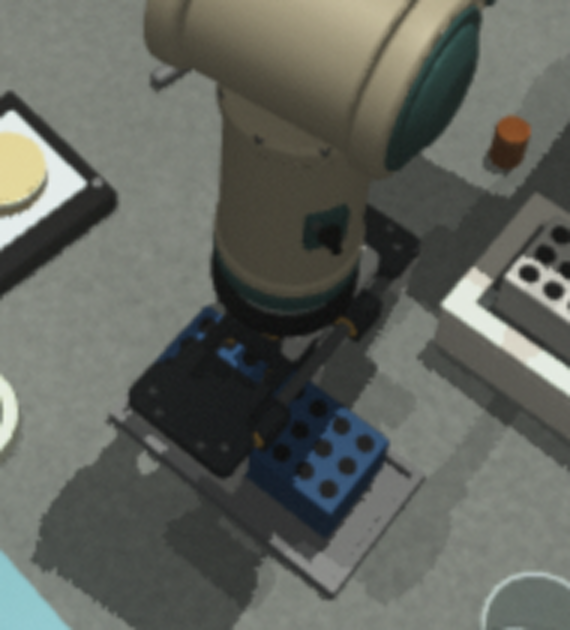

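Call:
arm_command(
  motion=[
    [[0,0.4,0,0,0,0],[0,0.5,0,0,0,0],[0,0.4,0,0,0,0],[0,0.3,0,0,0,0],[0,0.2,0,0,0,0],[0,0.1,0,0,0,0],[0,0,0,0,0,0],[0,0,0,0,0,0]],
  ],
)

```text
clock: 45.03
tcp_pos: [0.6292, 0.2684, 0.0292]
tcp_rot: [-0.703, -0.075, 0.074, 0.703]
force: [0.3, -0.1, -2.4]
gripper_width: 0.639
```

Call:
arm_command(
  motion=[
    [[0,0.06,0,0,0,0],[0,0,0,0,0,0],[0,0,0,0,0,0]],
  ],
)

```text
clock: 45.28
tcp_pos: [0.6292, 0.2684, 0.0287]
tcp_rot: [-0.703, -0.075, 0.074, 0.703]
force: [-0.4, -0.0, -1.1]
gripper_width: 0.635
```

Call:
arm_command(
  motion=[
    [[0,0.06,0,0,0,0],[0,0,0,0,0,0],[0,0,0,0,0,0]],
  ],
)

```text
clock: 45.53
tcp_pos: [0.6292, 0.2684, 0.0287]
tcp_rot: [-0.703, -0.075, 0.074, 0.703]
force: [-0.7, 0.5, 4.1]
gripper_width: 0.632
```

Call:
arm_command(
  motion=[
    [[0,0,0,0,0,0],[0,0,0,0,0,0],[0,0,0,0,0,0],[0,0,0,0,0,0],[0,0,0,0,0,0]],
  ],
  fingers=0.85,
)

```text
clock: 45.95
tcp_pos: [0.6291, 0.2684, 0.0279]
tcp_rot: [-0.703, -0.075, 0.075, 0.703]
force: [0.6, -0.8, -0.2]
gripper_width: 0.851
```

Call:
arm_command(
  motion=[
    [[0,-0.4,0,0,0,0],[0,-1,0,0,0,0],[0,-1.5,0,0,0,0],[0,-2,0,0,0,0],[0,-2,0,0,0,0],[0,-2,0,0,0,0],[0,-2,0,0,0,0],[-1,-2,-1,0,0,0],[-2,-1.5,-2,0,0,0],[-2.5,0,-2,0,0,0],[-2.5,0,-2,0,0,0],[-2.5,0,-2,0,0,0]],
  ],
)

```text
clock: 46.95
tcp_pos: [0.5447, 0.1575, 0.1734]
tcp_rot: [0.703, 0.076, -0.074, -0.703]
force: [-0.3, -0.0, -0.2]
gripper_width: 0.847
```

Run:
```python
from h import *
plan()
snap('wrist','w30');snap('side','side30');snap('scene','scene30')
```

```text
yaw now 12.14 q6 -3.0 turn wy 0.00 | shift cm after turn x 0.00 y(down) 0.00 z 0.00 | pos [0.5447 0.1575 0.1734] clock 46.95 f [-0.26 -0.04 -0.15] w 0.847 tooly [ 2.3e-03  2.0e-04 -1.0e+00]
```

View pics/w30.png

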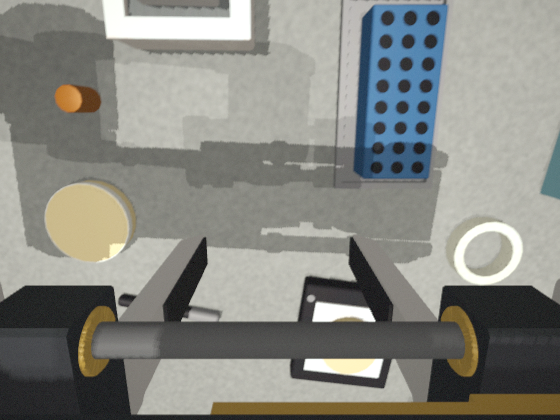

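View pics/side30.png

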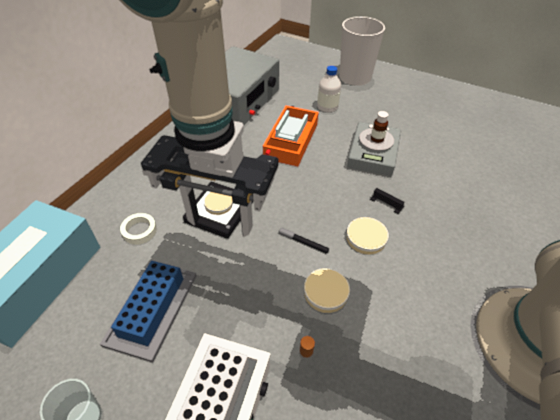

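View pics/scene30.png

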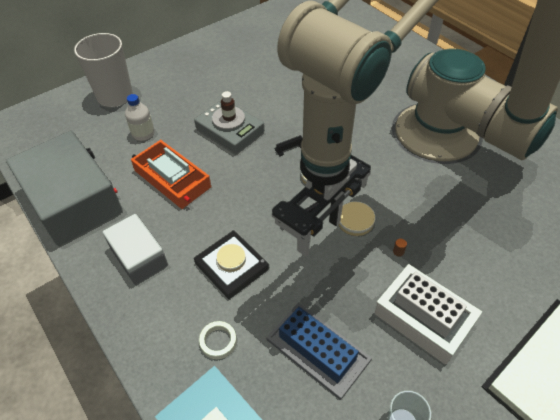

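Run:
```python
from h import *
crop('side30',90,240,215,365,6,'r1')
crop('scene30',255,295,385,405,6,'r2')
crop('scene30',370,260,490,365,6,'r3')
crop('scene30',120,130,220,210,7,'r4')
```

```text
(no output)
```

View pics/r1.png

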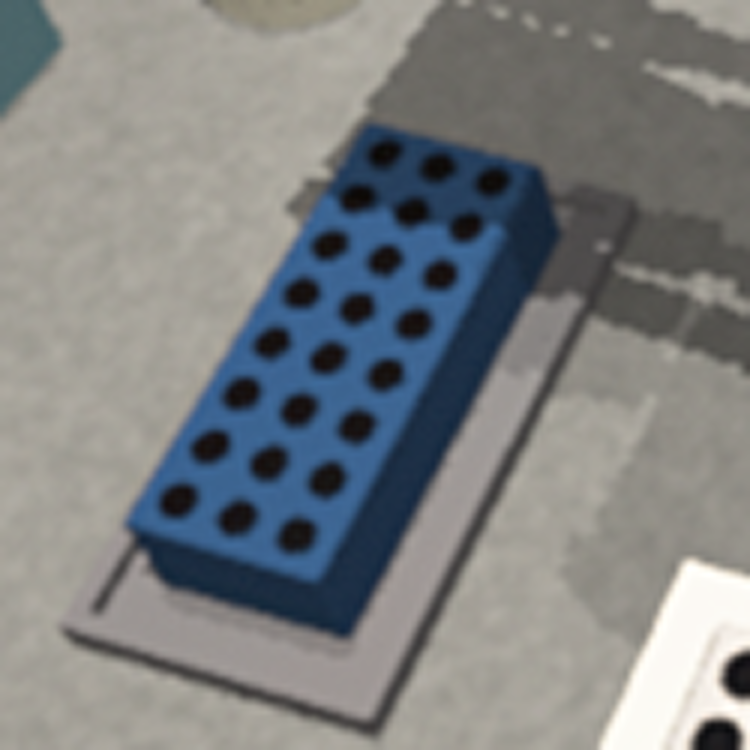

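View pics/r2.png

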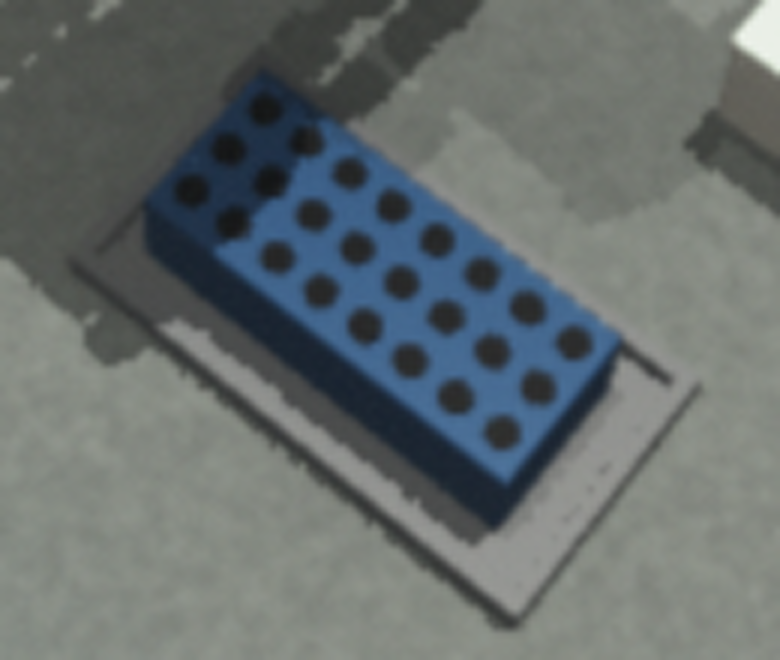

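View pics/r3.png

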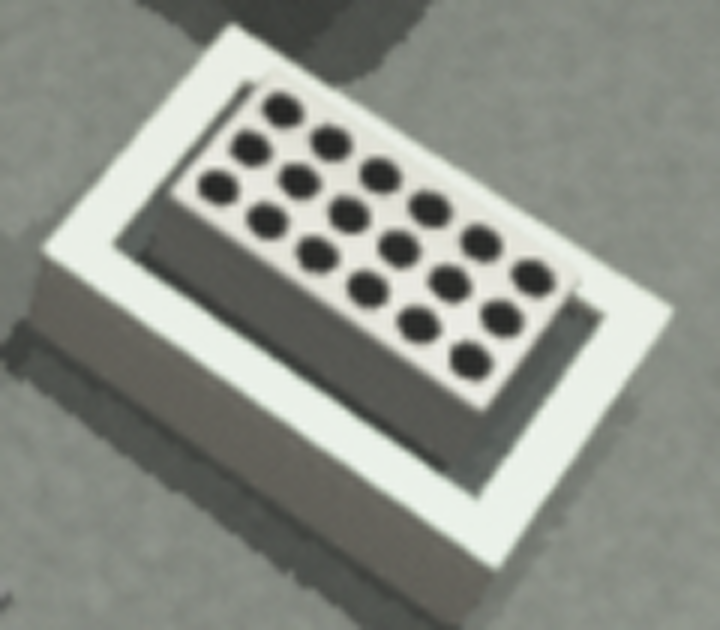

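View pics/r4.png

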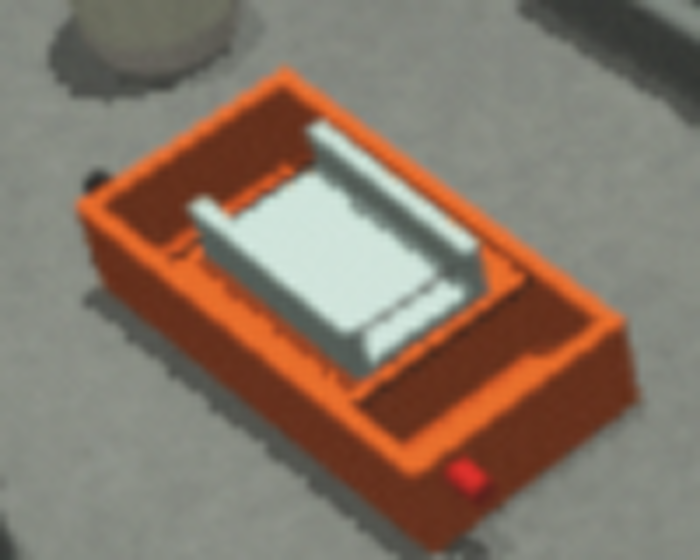

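Run:
```python
from fit import *
s=load('side30');t=load('scene30')
def r(s,p,k,o,w,l,z):
    q,e=rect(s,[toorig(x,k,o) for x in p],w,l,z); print(q.round(4),e.round(4)); return q
print('side rack/tray'); a=r(s,[(128,525),(320,582),(540,165),(370,125)],6,(90,240),.06,.14,.045); b=r(s,[(65,630),(375,728),(635,205),(365,125)],6,(90,240),.096,.176,.012); 
print('scene rack/tray'); a2=r(t,[(262,70),(620,340),(508,487),(148,205)],6,(255,295),.06,.14,.045); b2=r(t,[(72,262),(515,622),(700,388),(255,70)],6,(255,295),.096,.176,.012)
# tray via 3 visible corners
for S,P,o in [(s,[(65,630),(375,728),(635,205)],(90,240)),(t,[(72,262),(515,622),(700,388)],(255,295))]:
    W=[px2w(S,toorig(x,6,o),.012) for x in P]; print(np.round(W,4).tolist())
print('block/bath'); r(t,[(262,75),(578,280),(485,410),(172,192)],6,(370,260),.06,.11,.09); r(t,[(235,22),(672,310),(495,568),(45,248)],6,(370,260),.11,.16,.058)
print('cast'); 
W=np.array([px2w(t,toorig(x,7,(120,130)),.060) for x in [(190,205),(325,122),(478,245),(352,338)]]);print(W.round(4).tolist(),W.mean(0).round(4))
r(t,[(285,70),(625,322),(410,470),(82,205)],7,(120,130),.092,.18,.041)
```

```text
side rack/tray
[0.6278 0.2659 0.2181] 0.0018
[0.6265 0.2686 0.2128] 0.0014
scene rack/tray
[0.6313 0.2681 0.2159] 0.0018
[0.6329 0.272  0.2166] 0.0031
[[0.6542, 0.364, 0.012], [0.5607, 0.3444, 0.012], [0.5982, 0.1745, 0.012]]
[[0.6958, 0.1961, 0.012], [0.6597, 0.3656, 0.012], [0.5677, 0.3473, 0.012]]
block/bath
[0.432  0.3485 0.1982] 0.0029
[0.4283 0.3484 0.1938] 0.0008
cast
[[0.6642, -0.3184, 0.06], [0.6089, -0.3249, 0.06], [0.5974, -0.2426, 0.06], [0.6512, -0.2322, 0.06]] [ 0.6304 -0.2795  0.06  ]
[ 0.6294 -0.2808  0.1646] 0.0023
```

Run:
```python
from h import *
plan(); print(np.abs(bot.state()['qvel']).max()); print(bot.close_job())
```

```text
yaw now 11.99 q6 -2.9 turn wy 0.00 | shift cm after turn x 0.00 y(down) 0.00 z 0.00 | pos [0.5442 0.1571 0.1735] clock 47.10 f [0.84 0.1  0.93] w 0.849 tooly [ 1.3e-03  2.0e-04 -1.0e+00]
0.0567107938602982
the job is handed in; nothing more can be done
None
```

All five pieces are on their places, and I handed the job in at about 47 s of the 134 s; no verdict was reported. I took the stacks apart from the top: bottle to the balance, small dish to the light pad, casting tray to the tank, heating block to the dry bath, rack to the rack tray. Each was lowered until the force reading showed contact, then released.

What my last checks showed:
- **Rack, block and casting tray:** the final pictures put them about 3–4 mm or less from the centres of their places. The rack and block were within about 0.01 rad of square. I set the casting tray at the tank's angle but did not measure it again.
- **Bottle and dish:** both looked upright and centred in the pictures, but I did not measure them again after letting go.
- **Dish choice:** the dish standing on the block was clearly smaller than the two on the table, so I took that one.
- **Robot:** the gripper was open and clear of everything at the end.
- **Disagreement between cameras:** the scene and side cameras put the rack tray's centre about 6 mm apart in x. The rack stayed within about 4 mm of the tray in each view, well inside the 18 mm limit.

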